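Make the card guillotine safe after class

ROBOT

A 6-joint arm with a two-finger parallel gripper is mounted at the origin on the work surface. World frame = base frame: x ahead of the robot, y to its left, z up, the work surface at z = 0. Lengths are in m, angles in degrees, forces in N, time in s.
With the tool pointing down it reaches from about 0.375 to 0.9 m from the base axis. Payload 3.1 kg.
Tool frame: the origin (TCP) lies on the centre line of the jaws, within the pads' length; the fingertips stand 19 mm ahead of it and the grasp point (between the pads) is the TCP (tips_ahead is the distance from the TCP to the fingertips, in m); z points along the fingers, y is the line along which they close (so a half turn about z gives the same grasp; the last joint's range is limited). The gripper opens to 87 mm and grips with 3 to 60 N. Pads are 19 mm wide; open, the fingers measure 117 mm over their backs; the gripper's body (75 mm by 190 mm) begins 51 mm behind the grasp point.
Start: joints at [64.372, 30.224, 82.088, -0, 67.689, -10.227], TCP at [0.166, 0.603, 0.212] pointing down, gripper open.
Joint ranges: [-176.69, 176.69], [-43.24, 126.21], [12.49, 139.97], [-82, 262], [0, 151.66], [-163.58, 163.58]. Speed limits (degrees/s): [159.86, 159.86, 180, 180, 180, 180].

INTERFACE

Orientations are given as a 3x3 rotation matrix whose columns are the frame's x, y, z axes.
In Python, from rig import read_state, capture, hand_in, trace, landmark_of, tips_ahead gives the robot as it stands.
- The arm moves only by the shell command python3 -m jog 'ROWS'. ROWS is JSON, a list of rows, each an object of numbers: "tx", "ty", "tz": the shift along the tool's x, y, z in cm; "roll": the turn about the tool's z in rad; "jaw": the opening, from 0 (shut) to 1 (fully open). A call has 1 to 8 rows; each row shifts and turns the commanded pose from where the row before left it, along the tool's axes as they then stand; what a row does not reach is not made up. A row lasts 1/10 s, in which the tool goes at most 50 mm and 8.59 degrees, less where a joint would pass 70% of its speed; a pose out of reach is approached as far as the arm can. A call with a gripper value outside its range is refused whole. The fingers move at their own pace and stop on an object; the grip force is fixed at half the most. Time passes only in rows, so rows that do not move let the fingers close. It gives the time, the measured TCP pose, the force, the opening and the grip force at its end, in the units of the state.
- read_state(): the state, without advancing time (a new reading comes with each control period).
- capture(name): name is "side" or "top"; returns a dict with "img" (384x512x3 uint8, red, green, blue), "vertical_fov" (degrees; the focal length in pixels is half the picture's height over the tangent of half this angle, whatever the lens; pixels are square), "cx", "cy" (the principal point, pixels), "k1" (the pictures are not rectified: a ray, as slopes to the right and down, at radius r is drawn at 1 + k1 r^2 times it, then the intrinsics apply), "cam_to_world" (4x4, takes a point from camera to world coordinates). Camera axes: x right, y up, looking along -z (the intrinsics and any distortion apply to the point x, -y, -z); pixel columns grow to the right and rows downward; lengths in m; the calibration is good to about 2 mm. A picture is of the moment at which its call begins. There is no depth.
- hand_in(): hands the job in; it is judged then, once.
Trained networks look in the newest picture that a camera, given by its name, has taken for a name from the list of things; names that differ only in an ending like _2 or _b are one class to them, and where a whole thing is asked for, a point or a joint stands for the part that bears it (a point fixed in the world has none). Each returns a list of dicts, best first, with "p" (0 to 1); they miss things now and then, are a little off and sometimes report something else, mostly with a low value. They report only what shows in the picture. A call takes as long as a camera call.
- trace(camera, thing): "pixels" (384x512 bool, what is visible of it) and "bbox" ([left, top, width, height] in pixels, round what is visible of it).
- landmark_of(camera, thing): "point" ([row, column] in pixels: a listed point, or the origin of a listed thing).
The state is a dict: "time_s": time; "joint_positions": joint angles; "qvel": joint speeds; "tau": joint torques, N m; "position": TCP position; "tcp_rot": TCP orientation; "force": force on the tool from outside, world axes, zero at the start; "moment": the same for the moment, N m; "opening": opening from 0.0 (shut) to 1.0 (fully open); "grasp_force": force on a finger pad.
Only numpy, scipy, OpenCV 4.12 (cv2) and the standard library are available. Lean on these libraries where they do the work, as an engineer would, in place of code of your own. Each camera call takes 0.05 s, during which the arm holds its last target. There are 200 camera calls.

TASK

The weaving class has finished cutting its backing cards: make the guillotine safe. Press its raised, sprung arm down by the black handle until the spring catch holds it down by itself, then swing the red safety latch fully home under the handle, so that it lies over the toe of the arm's hook. Keep off the blade, and leave the cards, the woven roundel, the scissors and the bowl where they are.

Things in the scene. Friction and masses are not known exactly. Their poses are not given: they have to be found in the camera images.
- guillotine: desk guillotine, fixed. Grey bed, own x -120 to 140, own y -150 to 170 mm, top 34 mm above the table; clear guard upright at own x -103, to 86 mm. Origin on the table under the bed. Own y runs along the cutting edge (the bed's -x side) from the handle's end to the arm's hinge, roughly away from the robot. All 'own' mm below are in this frame, z from the table. Own -x: the open side
- cutter_arm: the sprung blade arm: turns on a level hinge along own x through own (-126, 142, 60) mm, 0.56 rad up at the start, on its upper stop. The spring lifts the handle with 5 to 9 N; the catch adds up to 10 N over the last 30 mm. Pressed to its lower stop (0.012 rad below level) it snaps in; let go, it stays 0.01 rad above level. Let go earlier, it rises again. Origin: on it, 242 mm from the hinge
- handle (a point): middle of the round black handle, on its axis: 28 mm thick, 115 mm long, lying along the arm (own y with the arm down) and reaching 55 mm either way. 397 mm along the arm from the hinge and 28 mm above that line: at own (-126, -255, 88) mm with the arm level, its underside then 74 mm above the table; 83 mm high on the lower stop, 92 held by the catch. Turns about the hinge
- hook (a point): end of the toe of the steel hook that hangs under the arm's neck: arm down, at own (-116, -198, 28) mm. The toe is 7 mm high, 16 mm wide (along own y) and points to own -x; its shank is at own x -95 to -89. The latch swings over the toe
- catch (a point): middle of the top of the black catch housing, 36 x 36 mm, 56 mm high, at own (-56, -198, 56) mm; the brass bolt points from it to the hook. It stands on a steel bracket 20 mm high at own x -134 to -32, own y -227 to -150 mm
- blade: the blade, a steel strip 4 mm thick, 30 mm deep and 270 mm long under the arm's bar; origin at its middle, own (-123, -5, 36) mm with the arm down; turns with the arm. Keep off it
- latch (a joint): angle (rad) of the red safety latch about an upright pin: 0 = fully home at its stop, pointing along own -y under the handle and over the hook's toe; + = swung out to the open side (own -x); outer stop 1.15; at the start 0.65 to 1.05. It stays where it is left; about 1 N at its pad turns it
- latch_pin (a point): top of the latch's pin, at own (-109, -168, 45) mm. The latch is a bar 14 mm wide, 36 to 42 mm above the table, reaching 65 mm from the pin
- latch_pad (a point): middle of the outer face of the latch's upright pad (24 mm long, 6 mm thick, 38 to 60 mm above the table), 55 mm out from the pin. Outer face: looks to own -x when home, more to own +y when swung out; push it to close. Home, it is 10 mm beyond the handle's axis and 39 mm below it: a finger must lean in under the handle from the open side, 25 to 45 degrees from vertical
- card_stack: stack of grey backing cards on the bed, 150 x 200 x 10 mm, origin under its middle; leave alone
- roundel: coil-woven straw disc, 110 mm across, 12 mm high, on the table on the open side; origin under its middle; leave alone
- scissors: scissors with blue loops on the table on the open side of the bed, 190 mm long along own x, 86 mm over the loops, 12 mm high; origin on the table under the rivet; leave alone
- bowl: small blue bowl, 90 mm across, 40 mm high, on the table beyond the catch; origin under its middle; leave alone

How it is judged (in metres and radians):
On the way, in this order (a step that is already met when the one before it is completed fails the run):
1. the arm is down and stays down by its catch alone, not touched by the robot, the latch still swung out (z of handle in the frame of guillotine below 0.1 m and value of joint latch above 0.4 rad and contact force between each of the fingers, the arm and cutter_arm below 0.2 N), for 0.2 s.
2. the latch is swung fully home, with the arm still down (z of handle in the frame of guillotine below 0.1 m and value of joint latch below 0.15 rad), for 0.1 s.
At the end, for the whole second after the job is handed in: The arm rests down in its catch (the middle of the handle under 100 mm above the table; held, it is at 92), the red latch is home under the handle (within 0.15 rad of its stop), the arm is still, and the cards, roundel, scissors and bowl are within 20 mm of where they were (all of step 2 and linear speed of cutter_arm below 0.02 m/s and distance of each of card_stack, roundel, scissors, bowl from where it was at the start of the episode below 0.02 m); the robot touches nothing.
It fails at once if the robot touches the blade with more than 2 N (contact force between any of the fingers, the arm and blade above 2 N).
It fails at once if the cards, roundel, scissors or bowl are moved by more than 20 mm (distance of any of card_stack, roundel, scissors, bowl from where it was at the start of the episode above 0.02 m).
It also fails if it takes over 51 s, if anything falls off the work surface, if the arm or the gripper's body presses on something with over 40 N, if the wrist force passes 120 N, or if a joint passes its speed limit or range.

## Working session

There is one attempt and no reset: what is moved stays moved. The work goes in short steps, Python scripts to look and compute and a shell command to move; the robot and the scene stay as the last step left them, time stands still between calls to the robot, and variables do not carry over. Pictures are saved under pics/ and viewed, at most 10 in all, crops included, and the job is handed in when it is done.

```bash
ls; mkdir -p pics; cat > h.py <<'E'
import numpy as np, cv2
from rig import *
def cam(c):
    f=192/np.tan(np.radians(c["vertical_fov"])/2)
    T=np.array(c["cam_to_world"]);return f,T
def ray(c,rc):
    f,T=cam(c); d=np.array([(rc[1]-c["cx"])/f,(rc[0]-c["cy"])/f]); s=d.copy()
    for _ in range(30): s=d/(1+c["k1"]*(s@s))
    v=T[:3,:3]@np.array([s[0],-s[1],-1]); return T[:3,3],v/np.linalg.norm(v)
def proj(c,P):
    f,T=cam(c); p=T[:3,:3].T@(np.array(P)-T[:3,3]); s=np.array([p[0],-p[1]])/-p[2]
    s=s*(1+c["k1"]*(s@s)); return np.array([s[1]*f+c["cy"],s[0]*f+c["cx"]])
def tri(rays):
    A=0;b=0
    for o,d in rays:
        M=np.eye(3)-np.outer(d,d);A=A+M;b=b+M@o
    P=np.linalg.solve(A,b);return P,[np.linalg.norm((np.eye(3)-np.outer(d,d))@(P-o)) for o,d in rays]
def atz(c,rc,z):
    o,d=ray(c,rc);return o+d*(z-o[2])/d[2]
E
python3 - <<'E'
from h import *
import json
s=read_state();print({k:np.round(s[k],3).tolist() for k in('time_s','position','tcp_rot','force','opening')},tips_ahead)
C={n:capture(n) for n in('side','top')}
for n,c in C.items():
    cv2.imwrite(f'pics/{n}0.png',c["img"][...,::-1]);print(n,np.round(c["cam_to_world"],3).tolist(),c["vertical_fov"],c["k1"])
for t in['guillotine','cutter_arm','handle','hook','catch','blade','latch','latch_pin','latch_pad','card_stack','roundel','scissors','bowl']:
    r=[]
    for n in C:
        L=landmark_of(n,t)
        if L: r.append(ray(C[n],L[0]["point"]));print(t,n,np.round(L[0]["point"],1),round(L[0]["p"],2))
    if len(r)==2:
        P,e=tri(r);print('   ',P.round(4),np.round(e,4))
E
```

```text
pics
{'time_s': 0.0, 'position': [0.166, 0.602, 0.211], 'tcp_rot': [[-0.964, 0.266, -0.001], [0.266, 0.964, -0.002], [0.0, -0.002, -1.0]], 'force': [-0.214, 0.193, -0.51], 'opening': 1.001} 0.019
side [[-0.906, 0.309, -0.29, 0.316], [-0.423, -0.686, 0.592, 0.685], [-0.016, 0.659, 0.752, 0.905], [0.0, 0.0, 0.0, 1.0]] 44.761838227442965 -0.0832996271342781
top [[0.006, 0.999, -0.043, 0.588], [-1.0, 0.007, 0.017, 0.022], [0.017, 0.043, 0.999, 0.811], [0.0, 0.0, 0.0, 1.0]] 57.27384435077212 -0.045169318128646385
guillotine side [219.  216.1] 0.55
cutter_arm side [200.1 250.6] 0.64
cutter_arm top [206.4 187.3] 0.58
    [0.5953 0.1244 0.186 ] [0.0014 0.0014]
handle side [154.6 311.2] 0.6
handle top [176.2 173.6] 0.65
    [0.5604 0.1046 0.337 ] [0.0736 0.0736]
hook side [183.1 298. ] 0.69
hook top [255.  217.1] 0.71
    [0.5146 0.0685 0.2181] [0.002 0.002]
catch side [204.6 303.8] 0.97
catch top [242.4 254.6] 0.64
    [0.5207 0.0007 0.0759] [0.0004 0.0004]
blade side [223.6 220.5] 0.76
blade top [174.2 176.7] 0.65
    [0.6569 0.1569 0.1141] [0.0017 0.0017]Traceback (most recent call last):
  File "<stdin>", line 10, in <module>
ValueError: it knows: blade, bowl, card_stack, catch, cutter_arm, guillotine, handle, hook, latch_pad, latch_pin, roundel, scissors
```

```bash
python3 - <<'E'
from h import *
C={n:capture(n) for n in('side','top')}
for t in['guillotine','handle','hook','latch_pin','latch_pad','card_stack','roundel','scissors','bowl']:
    r=[]
    for n in C:
        L=landmark_of(n,t)
        for l in L[:3]: print(t,n,np.round(l["point"],1),round(l["p"],2))
        if L: r.append(ray(C[n],L[0]["point"]))
    if len(r)==2:
        P,e=tri(r);print('   ',P.round(4),np.round(e,4))
E
```

```text
guillotine side [214.7 219.7] 0.94
handle side [154.  312.2] 0.77
handle top [273.1 211. ] 0.72
    [0.4959 0.0687 0.3054] [0.0022 0.0022]
hook side [184.3 297.3] 0.89
hook top [267.6 213.9] 0.66
hook top [251.5 217.5] 0.62
hook top [207.3 189.9] 0.38
    [0.5036 0.0766 0.2286] [0.0112 0.0112]
latch_pin side [228.5 293.3] 0.72
latch_pin top [241.4 228.7] 0.67
    [0.5217 0.0564 0.05  ] [0.0012 0.0012]
latch_pad side [247.7 313.7] 0.59
latch_pad top [265.8 215.6] 0.47
    [0.4646 0.0835 0.0415] [0.0023 0.0023]
card_stack side [194.  203.5] 0.56
card_stack top [127.8 240.4] 0.95
    [0.7738 0.0333 0.0296] [0.0011 0.0011]
roundel side [312.7 319.3] 0.83
roundel side [297.4 211.1] 0.33
roundel top [293.2 162.3] 0.68
    [0.3985 0.2088 0.0029] [0.0009 0.0009]
scissors side [301.  206.3] 0.82
scissors top [190.6 134.3] 0.64
    [ 0.6333  0.2799 -0.0063] [0.0017 0.0017]
bowl side [195.2 312.1] 0.58
bowl side [314.  319.4] 0.22
bowl top [175.2 172.9] 0.65
bowl top [234.4 298.3] 0.56
    [0.5571 0.1229 0.2557] [0.0858 0.0858]
```

View pics/side0.png

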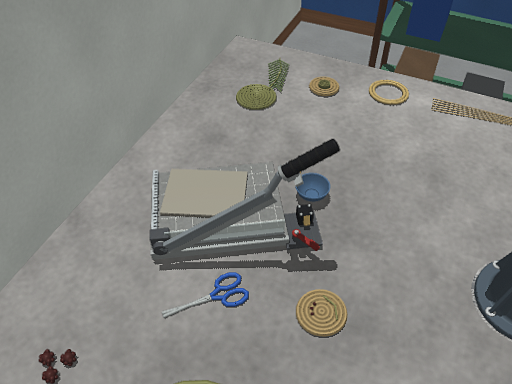

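View pics/top0.png

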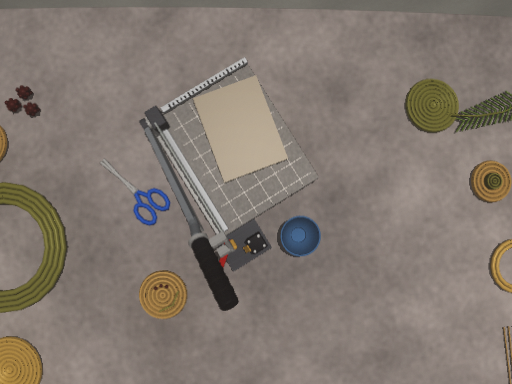

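The side view shows the raised arm, with its handle at about (row 155, col 312). The red latch is near (240, 305), the catch at (215, 305), the roundel at (312, 320) and the scissors at (290, 215). In the top view the handle is at (272, 213) and the catch at (243, 255). I'll fit the guillotine pose next.

```bash
cat > fit.py <<'E'
from h import *
from scipy.optimize import least_squares
a=.56;d=np.array([0,-np.cos(a),np.sin(a)]);n=np.array([0,np.sin(a),np.cos(a)]);H=np.array([-126,142,60.])
own={'handle':H+397*d+28*n,'cutter_arm':H+242*d,'catch':[-56,-198,56],'latch_pin':[-109,-168,45]}
def Tw(p,o):
    o=np.array(o)/1e3;c,s=np.cos(p[2]),np.sin(p[2]);return np.array([p[0]+c*o[0]-s*o[1],p[1]+s*o[0]+c*o[1],o[2]])
E
python3 - <<'E'
from fit import *
obs=[];pads=[]
for k in range(3):
  for nme in('side','top'):
    c=capture(nme)
    for t in own:
        for l in landmark_of(nme,t)[:1]: obs.append((c,t,np.array(l["point"])))
    for l in landmark_of(nme,'latch_pad')[:1]: pads.append((c,np.array(l["point"])))
res=lambda p:np.concatenate([proj(c,Tw(p,own[t]))-q for c,t,q in obs])
best=min((least_squares(res,[.65,.05,y],loss='soft_l1') for y in(-.5,.5,0)),key=lambda r:r.cost)
p=best.x;print(p,best.cost)
R=res(p).reshape(-1,2)
for (c,t,q),r in zip(obs,R):print(t,q.round(1),r.round(1))
def padw(p,th):
    u=np.array([-np.sin(th),-np.cos(th)]);nn=np.array([-np.cos(th),np.sin(th)])  # out along bar, outer normal
    return np.array([*(np.array([-109,-168])+55*u+0*nn),49])
r=least_squares(lambda v:np.concatenate([proj(c,Tw(p,padw(p,v[0])))-q for c,q in pads]),[.8],loss='soft_l1')
print('latch',r.x,[ (proj(c,Tw(p,padw(p,r.x[0])))-q).round(1) for c,q in pads])
np.save('p.npy',p)
for t,o in dict(hup=own['handle'],hdown=[-126,-255,88],catch=own['catch'],pin=own['latch_pin']).items():print(t,Tw(p,o).round(4))
E
```

```text
[ 0.71544364  0.06084537 -0.97911742] 31.61300232967225
handle [155.7 310.4] [1.4 0.6]
cutter_arm [201.  252.8] [ 0.7 -1.7]
catch [208.8 303.1] [0.2 0.9]
latch_pin [230.2 294.9] [0.9 1.2]
handle [276.4 213.9] [-3.4  0.7]
catch [243.7 255.7] [-1.6  0.5]
latch_pin [242.8 228.7] [ 0.9 -0.7]
handle [155.9 312.9] [ 1.2 -1.9]
cutter_arm [202.2 251. ] [-0.5  0.1]
latch_pin [227.4 292.6] [3.7 3.5]
handle [273.4 213.7] [-0.4  0.9]
cutter_arm [208.  185.7] [-0.9 -2.3]
catch [242.3 255.6] [-0.2  0.6]
latch_pin [242.2 227.8] [1.5 0.2]
handle [156.3 309.5] [0.8 1.5]
cutter_arm [201.9 253.7] [-0.2 -2.6]
catch [211.1 303.4] [-2.1  0.6]
latch_pin [230.9 294. ] [0.2 2.1]
handle [273.2 214.2] [-0.2  0.4]
cutter_arm [210.6 185.4] [-3.5 -2. ]
catch [242.6 253.5] [-0.5  2.7]
latch_pin [241.1 228.1] [ 2.6 -0.1]
latch [1.09183864] [array([-0.9,  0.9]), array([ 0.3, -0.5]), array([-2. ,  0.3]), array([-2.6, -1. ]), array([0. , 0.3]), array([14.2, -1.9])]
hup [0.4962 0.0653 0.2946]
hdown [0.4335 0.0232 0.088 ]
catch [ 0.5199 -0.0031  0.056 ]
pin [0.5152 0.0576 0.045 ]
```

```bash
python3 -m jog '[{"tz":-4,"roll":-0.143,"jaw":0},{"tz":-4,"roll":-0.143,"jaw":0},{"tz":-4,"roll":-0.143,"jaw":0},{"tz":-4,"roll":-0.143,"jaw":0},{"tz":-2,"roll":-0.143,"jaw":0},{"roll":-0.143,"jaw":0}]'
python3 -m jog '[{"ty":-5,"jaw":0},{"ty":-5,"jaw":0},{"ty":-5,"jaw":0},{"ty":-5,"jaw":0},{"ty":-5,"jaw":0},{"ty":-5,"jaw":0},{"ty":-5,"jaw":0},{"ty":-5,"jaw":0}]'
```

```text
$[0]: bad value
$[0]: bad value
```

```bash
python3 -m jog '[{"tx":0,"ty":0,"tz":-4,"roll":-0.143,"jaw":0.0}]'; python3 -m jog '[{"tz":-4,"roll":-0.143}]';python3 -m jog --help | head -20
```

```text
time_s: 3.6
position: [0.1643, 0.5988, 0.2468]
tcp_rot: [[-0.992, 0.122, -0.006], [0.122, 0.992, -0.012], [0.004, -0.013, -1.0]]
force: [-0.3, -0.6, -0.6]
opening: 0.968
grasp_force: 0.0$[0]: bad value
invalid input: not JSON, or not a number
```

```bash
python3 -m jog '[{"tx":0,"ty":0,"tz":-4,"roll":-0.143,"jaw":0},{"tx":0,"ty":0,"tz":-4,"roll":-0.143,"jaw":0},{"tx":0,"ty":0,"tz":-4,"roll":-0.143,"jaw":0},{"tx":0,"ty":0,"tz":-2,"roll":-0.143,"jaw":0},{"tx":0,"ty":0,"tz":0,"roll":-0.143,"jaw":0}]'
python3 -m jog '[{"tx":0,"ty":-5,"tz":0,"roll":0,"jaw":0},{"tx":0,"ty":-5,"tz":0,"roll":0,"jaw":0},{"tx":0,"ty":-5,"tz":0,"roll":0,"jaw":0},{"tx":0,"ty":-5,"tz":0,"roll":0,"jaw":0},{"tx":0,"ty":-5,"tz":0,"roll":0,"jaw":0},{"tx":0,"ty":-5,"tz":0,"roll":0,"jaw":0},{"tx":0,"ty":-5,"tz":0,"roll":0,"jaw":0},{"tx":0,"ty":-5,"tz":0,"roll":0,"jaw":0}]'
```

```text
time_s: 4.1
position: [0.1667, 0.6042, 0.397]
tcp_rot: [[-0.828, -0.561, 0.004], [-0.561, 0.828, 0.008], [-0.008, 0.005, -1.0]]
force: [0.2, 0.4, 0.2]
opening: 0.538
grasp_force: 0.0
time_s: 4.9
position: [0.3889, 0.2682, 0.3924]
tcp_rot: [[-0.831, -0.556, 0.001], [-0.556, 0.831, 0.0], [-0.001, -0.0, -1.0]]
force: [0.8, 1.3, -0.0]
opening: 0.005
grasp_force: 0.0
```

```bash
python3 -m jog '[{"tx":0.6,"ty":-5,"tz":0,"roll":0,"jaw":0},{"tx":0.6,"ty":-5,"tz":0,"roll":0,"jaw":0},{"tx":0.6,"ty":-5,"tz":0,"roll":0,"jaw":0},{"tx":0.6,"ty":-5,"tz":0,"roll":0,"jaw":0},{"tx":0,"ty":-2.4,"tz":0,"roll":0,"jaw":0},{"tx":0,"ty":0,"tz":2,"roll":0,"jaw":0},{"tx":0,"ty":0,"tz":2,"roll":0,"jaw":0},{"tx":0,"ty":0,"tz":0,"roll":0,"jaw":0}]'
python3 - <<'E'
from fit import *
c=capture('side');cv2.imwrite('pics/s1.png',cv2.resize(c["img"][100:280,220:420,::-1],(800,720))[:600])
s=read_state();P=np.array(s['position'])-[0,0,.019];print(P,proj(c,P))
E
```

```text
time_s: 5.7
position: [0.4902, 0.0714, 0.3495]
tcp_rot: [[-0.832, -0.555, -0.006], [-0.555, 0.832, 0.001], [0.005, 0.004, -1.0]]
force: [0.6, -0.4, -0.8]
opening: 0.006
grasp_force: 0.0
[0.49122335 0.07159769 0.33215089] [145.10831821 313.95563234]
```

View pics/s1.png

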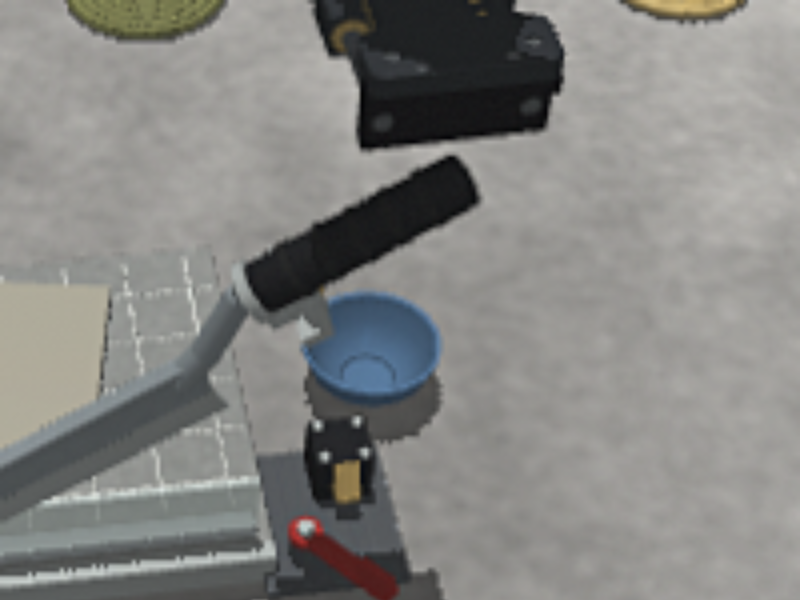

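The crop shows the gripper's lower plate at crop (130, 450), above the handle. The latch is red at (560, 340). I can't make out the fingers, so I'll overlay projections.

```bash
python3 - <<'E'
from fit import *
p=np.load('p.npy')
c=capture('side');s=read_state();P=np.array(s['position']);R=np.array(s['tcp_rot'])
im=cv2.resize(c["img"][60:240,220:420,::-1],(800,720))
for q,col in((P+.019*R[:,2],(0,0,255)),(P,(0,255,0)),(P-.051*R[:,2],(255,0,0)),(P-.051*R[:,2]+.0375*R[:,0],(255,255,0)),(P-.051*R[:,2]-.0375*R[:,0],(255,255,0)),(P-.051*R[:,2]+.095*R[:,1],(0,255,255)),(Tw(p,own['handle']),(255,0,255)),(Tw(p,[-109,-168,45]),(255,0,255))):
    r,k=proj(c,q);cv2.circle(im,(int((k-220)*4),int((r-60)*4)),4,col,-1)
cv2.imwrite('pics/s2.png',im[:600]);print(P,R)
E
```

```text
[0.49208323 0.07172994 0.35230484] [[-8.31348046e-01 -5.55752073e-01 -2.44140762e-04]
 [-5.55752092e-01  8.31348069e-01  1.50387854e-05]
 [ 1.94608115e-04  1.48184204e-04 -9.99999970e-01]]
```

View pics/s2.png

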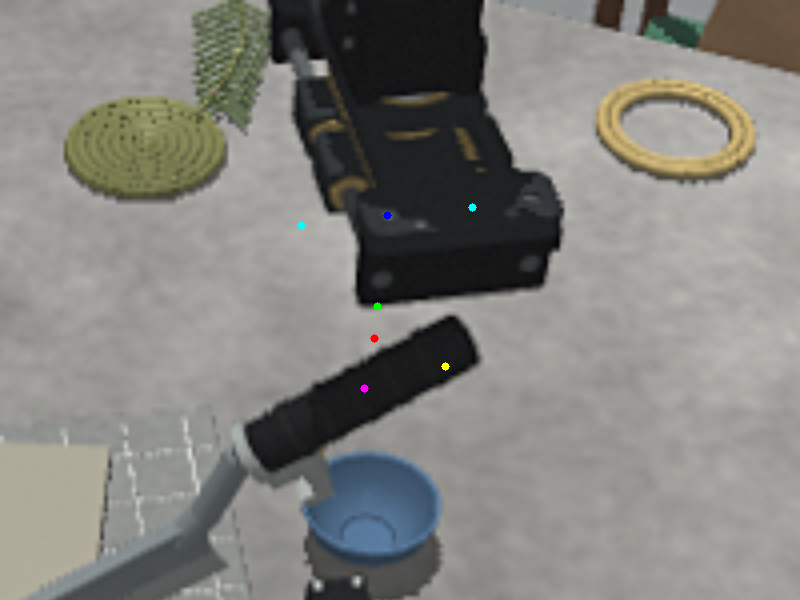

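```bash
python3 -m jog '[{"tx":0,"ty":-0.4,"tz":0.6,"roll":0,"jaw":0},{"tx":0,"ty":-0.4,"tz":0.6,"roll":0,"jaw":0},{"tx":0,"ty":0,"tz":0.6,"roll":0,"jaw":0},{"tx":0,"ty":0,"tz":0.6,"roll":0,"jaw":0},{"tx":0.6,"ty":0,"tz":1,"roll":0,"jaw":0},{"tx":0.6,"ty":0,"tz":1,"roll":0,"jaw":0},{"tx":0,"ty":0,"tz":0,"roll":0,"jaw":0}]'
```

```text
time_s: 6.5
position: [0.486, 0.0581, 0.3073]
tcp_rot: [[-0.832, -0.555, -0.0], [-0.555, 0.832, 0.0], [0.0, 0.0, -1.0]]
force: [1.2, 1.1, 5.1]
opening: 0.004
grasp_force: 2.6
```

```bash
python3 -m jog '[{"tx":1.0,"ty":0,"tz":1.9,"roll":0,"jaw":0},{"tx":1.0,"ty":0,"tz":1.9,"roll":0,"jaw":0},{"tx":0.9,"ty":0,"tz":1.9,"roll":0,"jaw":0},{"tx":0.8,"ty":0,"tz":1.9,"roll":0,"jaw":0},{"tx":0.7,"ty":0,"tz":1.9,"roll":0,"jaw":0},{"tx":0.6,"ty":0,"tz":1.9,"roll":0,"jaw":0},{"tx":0.5,"ty":0,"tz":1.9,"roll":0,"jaw":0},{"tx":0,"ty":0,"tz":0,"roll":0,"jaw":0}]'
python3 -m jog '[{"tx":0.4,"ty":0,"tz":1.9,"roll":0,"jaw":0},{"tx":0.2,"ty":0,"tz":1.2,"roll":0,"jaw":0},{"tx":0.1,"ty":0,"tz":1.0,"roll":0,"jaw":0},{"tx":0,"ty":0,"tz":0.8,"roll":0,"jaw":0},{"tx":0,"ty":0,"tz":0,"roll":0,"jaw":0}]'
```

```text
time_s: 7.3
position: [0.439, 0.0273, 0.174]
tcp_rot: [[-0.832, -0.555, -0.004], [-0.555, 0.832, -0.0], [0.004, 0.002, -1.0]]
force: [-3.6, -1.9, 8.1]
opening: 0.002
grasp_force: 3.2
time_s: 7.8
position: [0.4345, 0.0235, 0.1262]
tcp_rot: [[-0.831, -0.556, -0.002], [-0.556, 0.831, -0.001], [0.002, 0.001, -1.0]]
force: [-4.0, -3.2, 6.1]
opening: 0.005
grasp_force: 3.4
```

```bash
python3 -m jog '[{"tx":0,"ty":0,"tz":0.5,"roll":0,"jaw":0},{"tx":0,"ty":0,"tz":0.4,"roll":0,"jaw":0},{"tx":0,"ty":0,"tz":0.3,"roll":0,"jaw":0},{"tx":0,"ty":0,"tz":0,"roll":0,"jaw":0}]'
```

```text
time_s: 8.2
position: [0.4344, 0.0235, 0.1147]
tcp_rot: [[-0.831, -0.557, -0.002], [-0.557, 0.831, -0.001], [0.002, 0.0, -1.0]]
force: [-3.7, -2.0, 7.4]
opening: 0.011
grasp_force: 3.5
```

```bash
python3 -m jog '[{"tx":0,"ty":0,"tz":0.2,"roll":0,"jaw":0},{"tx":0,"ty":0,"tz":0,"roll":0,"jaw":0}]';python3 -m jog '[{"tx":0,"ty":0,"tz":0.2,"roll":0,"jaw":0},{"tx":0,"ty":0,"tz":0,"roll":0,"jaw":0}]'
```

```text
time_s: 8.4
position: [0.4344, 0.0236, 0.1129]
tcp_rot: [[-0.831, -0.557, -0.002], [-0.557, 0.831, -0.001], [0.002, 0.0, -1.0]]
force: [-3.4, -3.1, 7.1]
opening: 0.001
grasp_force: 3.5
time_s: 8.6
position: [0.4342, 0.0235, 0.1112]
tcp_rot: [[-0.831, -0.557, -0.002], [-0.557, 0.831, -0.001], [0.002, 0.0, -1.0]]
force: [-4.0, -3.8, 10.5]
opening: 0.005
grasp_force: 5.1
```

```bash
python3 -m jog '[{"tx":0,"ty":0,"tz":0.2,"roll":0,"jaw":0},{"tx":0,"ty":0,"tz":0,"roll":0,"jaw":0}]'; python3 - <<'E'
from fit import *
p=np.load('p.npy');c=capture('side')
cv2.imwrite('pics/s3.png',cv2.resize(c["img"][130:280,240:400,::-1],(640,600)))
L=landmark_of('side','handle')
for l in L[:2]:print(l)
for z in(83,92):print(proj(c,Tw(p,[-126,-255,z])))
E
```

```text
time_s: 8.8
position: [0.434, 0.0233, 0.1094]
tcp_rot: [[-0.831, -0.557, -0.002], [-0.557, 0.831, -0.001], [0.003, 0.0, -1.0]]
force: [-5.2, -4.7, 12.2]
opening: 0.005
grasp_force: 6.1
{'point': [216.8, 336.8], 'p': 0.56}
[221.60833434 336.50990262]
[219.10072226 336.99007893]
```

View pics/s3.png

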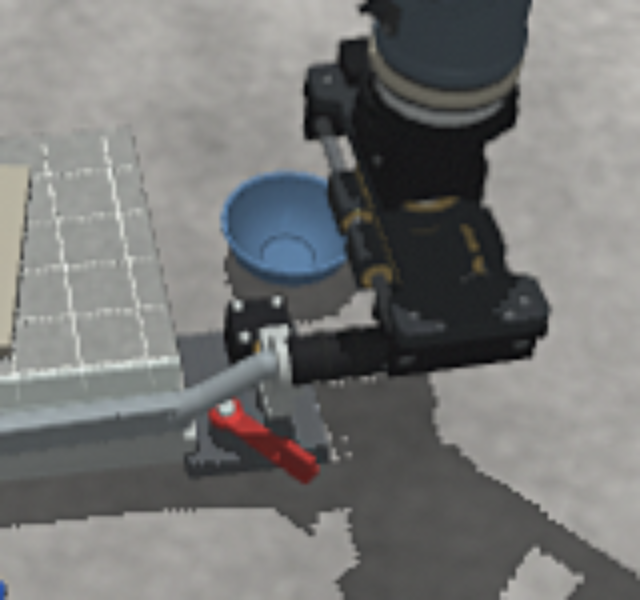

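The handle is nearly level, around crop (360, 340), with the hook beside the catch. Force is still rising, so I'll keep pressing.

```bash
python3 -m jog '[{"tx":0,"ty":0,"tz":0.3,"roll":0,"jaw":0},{"tx":0,"ty":0,"tz":0,"roll":0,"jaw":0}]';python3 -m jog '[{"tx":0,"ty":0,"tz":0.3,"roll":0,"jaw":0},{"tx":0,"ty":0,"tz":0,"roll":0,"jaw":0}]'
```

```text
time_s: 9.1
position: [0.4337, 0.0231, 0.1065]
tcp_rot: [[-0.83, -0.557, -0.003], [-0.557, 0.83, -0.002], [0.003, 0.0, -1.0]]
force: [-5.7, -5.1, 12.8]
opening: 0.007
grasp_force: 6.4
time_s: 9.3
position: [0.4342, 0.0236, 0.103]
tcp_rot: [[-0.831, -0.556, -0.001], [-0.556, 0.831, -0.001], [0.002, 0.0, -1.0]]
force: [-2.4, -2.6, 4.0]
opening: 0.001
grasp_force: 2.1
```

```bash
python3 -m jog '[{"tx":0,"ty":0,"tz":0.2,"roll":0,"jaw":0},{"tx":0,"ty":0,"tz":0,"roll":0,"jaw":0}]';python3 -m jog '[{"tx":0,"ty":0,"tz":0.2,"roll":0,"jaw":0},{"tx":0,"ty":0,"tz":0,"roll":0,"jaw":0}]';python3 -m jog '[{"tx":0,"ty":0,"tz":0.2,"roll":0,"jaw":0},{"tx":0,"ty":0,"tz":0,"roll":0,"jaw":0}]'
```

```text
time_s: 9.5
position: [0.4342, 0.0236, 0.101]
tcp_rot: [[-0.831, -0.557, -0.002], [-0.557, 0.831, -0.001], [0.002, 0.0, -1.0]]
force: [-3.8, -3.5, 8.2]
opening: 0.002
grasp_force: 4.0
time_s: 9.7
position: [0.4344, 0.0237, 0.0989]
tcp_rot: [[-0.831, -0.556, -0.001], [-0.556, 0.831, -0.0], [0.001, 0.0, -1.0]]
force: [-1.8, -1.8, 3.4]
opening: 0.006
grasp_force: 1.8
time_s: 9.9
position: [0.4345, 0.0238, 0.0966]
tcp_rot: [[-0.831, -0.556, -0.001], [-0.556, 0.831, -0.0], [0.001, 0.0, -1.0]]
force: [-2.5, -1.8, 4.8]
opening: 0.004
grasp_force: 2.2
```

```bash
python3 - <<'E'
from fit import *
p=np.load('p.npy');c=capture('side');s=read_state();print(s['force'],s['position'])
im=cv2.resize(c["img"][170:270,260:380,::-1],(720,600),interpolation=cv2.INTER_CUBIC)
P=np.array(s['position']);R=np.array(s['tcp_rot'])
def dot(q,col):
    r,k=proj(c,q);cv2.circle(im,(int((k-260+.5)*6),int((r-170+.5)*6)),4,col,-1)
for z in(83,):
  for y in(-200,-255,-310):dot(Tw(p,[-126,y,z]),(255,0,255))
dot(P,(0,255,0));dot(P+.019*R[:,2],(0,0,255));dot(Tw(p,[-109,-168,45]),(255,255,0));dot(Tw(p,[-56,-198,56]),(255,255,0))
cv2.imwrite('pics/s4.png',im)
c=capture('top')
for t in('handle','hook','latch_pad','latch_pin'):
  for n in('side','top'):
    for l in landmark_of(n,t)[:1]:print(t,n,np.round(l['point'],1),round(l['p'],2))
E
```

```text
[-2.74437167 -1.57689086  4.73431827] [0.43454701 0.02385968 0.0965896 ]
handle side [221.2 335.1] 0.73
handle top [288.5 242.7] 0.69
hook side [234.6 310.4] 0.7
hook top [254.9 232.5] 0.76
latch_pad side [244.2 311.6] 0.62
latch_pad top [265.6 218.6] 0.55
latch_pin side [230. 295.] 0.91
latch_pin top [242.1 228.8] 0.83
```

View pics/s4.png

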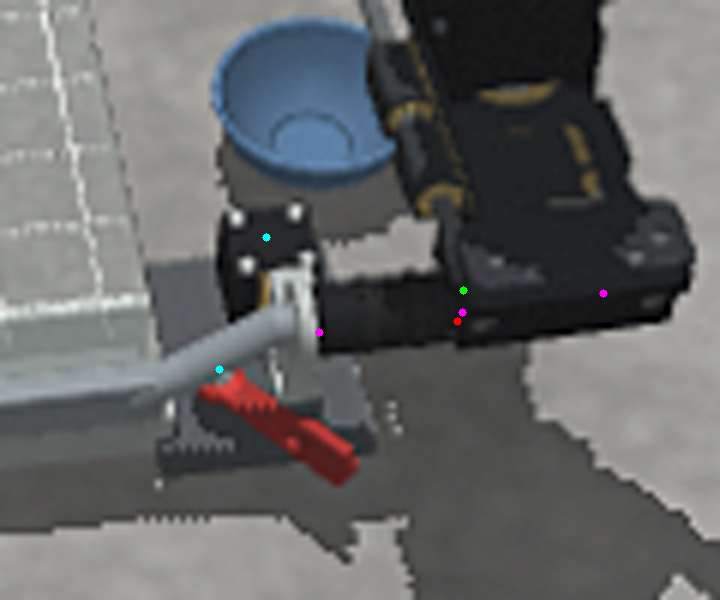

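```bash
python3 -m jog '[{"tx":0,"ty":0,"tz":0.3,"roll":0,"jaw":0},{"tx":0,"ty":0,"tz":0,"roll":0,"jaw":0}]';python3 -m jog '[{"tx":0,"ty":0,"tz":0.3,"roll":0,"jaw":0},{"tx":0,"ty":0,"tz":0,"roll":0,"jaw":0}]'
```

```text
time_s: 10.6
position: [0.4346, 0.0238, 0.0934]
tcp_rot: [[-0.831, -0.556, -0.001], [-0.556, 0.831, -0.0], [0.001, 0.0, -1.0]]
force: [-3.1, -2.9, 7.7]
opening: 0.005
grasp_force: 3.6
time_s: 10.8
position: [0.4344, 0.0237, 0.0904]
tcp_rot: [[-0.831, -0.556, -0.002], [-0.556, 0.831, -0.001], [0.002, 0.0, -1.0]]
force: [-3.3, -3.4, 7.6]
opening: 0.006
grasp_force: 3.7
```

```bash
python3 -m jog '[{"tx":0,"ty":0,"tz":-1,"roll":0,"jaw":0},{"tx":0,"ty":0,"tz":-1,"roll":0,"jaw":0},{"tx":0,"ty":0,"tz":0,"roll":0,"jaw":0}]';python3 - <<'E'
from fit import *
c=capture('top')
im=cv2.resize(c["img"][200:350,180:330,::-1],(600,600),interpolation=cv2.INTER_CUBIC)
s=read_state();p=np.load('p.npy')
P=np.array(s['position']);R=np.array(s['tcp_rot'])
def dot(q,col):
    r,k=proj(c,q);cv2.circle(im,(int((k-180+.5)*4),int((r-200+.5)*4)),4,col,-1)
dot(P,(0,255,0));dot(P-.051*R[:,2],(255,0,0));dot(P-.15*R[:,2],(255,0,0))
for y in(-200,-255,-310):dot(Tw(p,[-126,y,92]),(255,0,255))
cv2.imwrite('pics/t4.png',im)
E
```

```text
time_s: 11.1
position: [0.4368, 0.0239, 0.1116]
tcp_rot: [[-0.831, -0.556, 0.004], [-0.556, 0.831, -0.0], [-0.003, -0.003, -1.0]]
force: [0.5, -0.3, -0.5]
opening: 0.002
grasp_force: 0.0
```

View pics/t4.png

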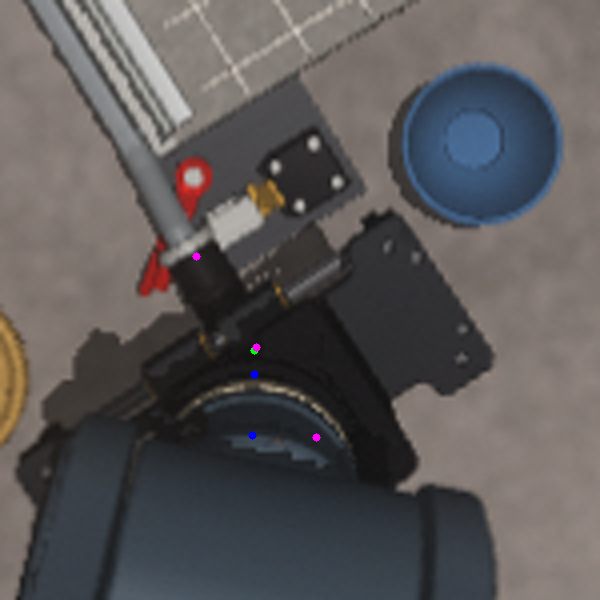

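The bolt sits over the hook at about (205, 255), and force dropped to zero after rising 2 cm, so the catch seems to hold. I'll back off and verify.

```bash
python3 -m jog '[{"tx":0,"ty":0,"tz":-3,"roll":0,"jaw":0},{"tx":0,"ty":0,"tz":-4,"roll":0,"jaw":0},{"tx":0,"ty":-4,"tz":-4,"roll":0,"jaw":0},{"tx":0,"ty":-5,"tz":-4,"roll":0,"jaw":0},{"tx":0,"ty":-5,"tz":-4,"roll":0,"jaw":0},{"tx":0,"ty":-5,"tz":0,"roll":0,"jaw":0},{"tx":0,"ty":-5,"tz":0,"roll":0,"jaw":0},{"tx":0,"ty":-5,"tz":0,"roll":0,"jaw":0}]';cat > chk.py <<'E'
from fit import *
p=np.load('p.npy')
C={n:capture(n) for n in('side','top')}
for n in C:
  for t in('handle','latch_pad'):
    for l in landmark_of(n,t)[:1]:print(t,n,np.round(l['point'],1),round(l['p'],2))
def pad(th,nn=7):
    return np.array([-109-55*np.sin(th)-nn*np.cos(th),-168-55*np.cos(th)+nn*np.sin(th),49])
for n,c in C.items():
    print(n,'handle@83,92,110',[proj(c,Tw(p,[-126,-255,z])).round(1) for z in(83,92,110)])
    print(n,'pad',[(th,proj(c,Tw(p,pad(th))).round(1)) for th in(0,.15,.4,.8,1.0,1.1)])
E
python3 chk.py
```

```text
time_s: 11.95
position: [0.5823, -0.1965, 0.2781]
tcp_rot: [[-0.831, -0.556, 0.001], [-0.556, 0.831, 0.0], [-0.001, -0.0, -1.0]]
force: [0.8, 0.0, 0.3]
opening: 0.002
grasp_force: 0.0
handle side [218.3 338.1] 0.79
latch_pad side [245.  311.4] 0.47
handle top [289.  238.3] 0.73
latch_pad top [265.1 214.4] 0.48
side handle@83,92,110 [array([221.6, 336.5]), array([219.1, 337. ]), array([214., 338.])]
side pad [(0, array([229.2, 320.2])), (0.15, array([232.1, 320.3])), (0.4, array([236.8, 319.4])), (0.8, array([243.5, 314.9])), (1.0, array([246.1, 311.4])), (1.1, array([247.2, 309.3]))]
top handle@83,92,110 [array([285.4, 243.6]), array([286.3, 243.6]), array([288.3, 243.6])]
top pad [(0, array([267. , 239.3])), (0.15, array([268.5, 235.7])), (0.4, array([269.6, 229.4])), (0.8, array([268.2, 219.3])), (1.0, array([266. , 214.6])), (1.1, array([264.6, 212.5]))]
```

```bash
python3 -m jog '[{"tx":4.7,"ty":0,"tz":0,"roll":0,"jaw":0},{"tx":4.7,"ty":-1,"tz":0,"roll":0,"jaw":0},{"tx":4.7,"ty":-1,"tz":0,"roll":0,"jaw":0},{"tx":4.7,"ty":-1,"tz":0,"roll":0,"jaw":0},{"tx":4.7,"ty":-1,"tz":0,"roll":0,"jaw":0},{"tx":4.7,"ty":-1,"tz":0,"roll":0,"jaw":0},{"tx":4.7,"ty":-1,"tz":0,"roll":0,"jaw":0},{"tx":4.7,"ty":-1,"tz":0,"roll":0,"jaw":0}]'; python3 -m jog '[{"tx":0,"ty":-5,"tz":0,"roll":0,"jaw":0},{"tx":0,"ty":-5,"tz":0,"roll":0,"jaw":0},{"tx":0,"ty":-5,"tz":0,"roll":0,"jaw":0},{"tx":0,"ty":-5,"tz":0,"roll":0,"jaw":0},{"tx":0,"ty":-5,"tz":0,"roll":0,"jaw":0},{"tx":0,"ty":-5,"tz":0,"roll":0,"jaw":0},{"tx":0,"ty":-5,"tz":0,"roll":0,"jaw":0},{"tx":0,"ty":-5,"tz":0,"roll":0,"jaw":0}]'; python3 -c "
from rig import *;print(read_state()['joint_positions'])"
```

```text
time_s: 13.05
position: [0.3692, -0.371, 0.2811]
tcp_rot: [[-0.904, -0.415, -0.102], [-0.405, 0.908, -0.105], [0.137, -0.054, -0.989]]
force: [0.9, 0.5, -0.4]
opening: 0.009
grasp_force: 0.0
time_s: 13.85
position: [0.5587, -0.6938, 0.2915]
tcp_rot: [[-0.944, -0.3, -0.137], [-0.28, 0.948, -0.15], [0.175, -0.103, -0.979]]
force: [0.4, -1.3, 0.0]
opening: 0.006
grasp_force: 0.0
[ -54.26060493   52.94253812   24.70148913  -11.62503356   99.71208708
 -163.51594105]
```

```bash
python3 -m jog '[{"tx":0,"ty":0,"tz":0,"roll":0.149,"jaw":0},{"tx":0,"ty":0,"tz":0,"roll":0.149,"jaw":0},{"tx":0,"ty":0,"tz":0,"roll":0.149,"jaw":0},{"tx":0,"ty":0,"tz":0,"roll":0.149,"jaw":0},{"tx":0,"ty":0,"tz":0,"roll":0.149,"jaw":0},{"tx":0,"ty":0,"tz":0,"roll":0.149,"jaw":0},{"tx":0,"ty":0,"tz":0,"roll":0.149,"jaw":0},{"tx":0,"ty":0,"tz":0,"roll":0.149,"jaw":0}]'; python3 -c "
from rig import *;print(read_state()['joint_positions'])"
```

```text
time_s: 14.65
position: [0.5579, -0.6923, 0.291]
tcp_rot: [[-0.624, 0.769, -0.138], [0.781, 0.606, -0.149], [-0.031, -0.2, -0.979]]
force: [-0.0, -0.7, 0.3]
opening: 0.002
grasp_force: 0.0
[-54.25055717  52.7747168   25.13457268 -11.61657137  99.54325897
 -94.8656853 ]
```

```bash
python3 -m jog '[{"tx":-4,"ty":0,"tz":0,"roll":0,"jaw":0},{"tx":-4,"ty":0,"tz":0,"roll":0,"jaw":0},{"tx":-4,"ty":0,"tz":0,"roll":0,"jaw":0},{"tx":-4,"ty":0,"tz":0,"roll":0,"jaw":0}]'; python3 -c "
from rig import *;print(read_state()['joint_positions'])"
```

```text
time_s: 15.05
position: [0.5958, -0.748, 0.2655]
tcp_rot: [[-0.637, 0.765, -0.089], [0.763, 0.612, -0.208], [-0.105, -0.2, -0.974]]
force: [-0.4, -0.4, 0.1]
opening: 0.003
grasp_force: 0.0
[-54.4568569   60.14210694  12.72504238 -11.31107169 100.05324127
 -96.37196802]
```

```bash
python3 -m jog '[{"tx":-5,"ty":0,"tz":0,"roll":0,"jaw":0},{"tx":-5,"ty":0,"tz":0,"roll":0,"jaw":0},{"tx":-5,"ty":0,"tz":0,"roll":0,"jaw":0},{"tx":-5,"ty":0,"tz":0,"roll":0,"jaw":0}]'; python3 -c "
from rig import *;print(read_state()['joint_positions'])"
```

```text
time_s: 15.45
position: [0.6226, -0.7869, 0.2504]
tcp_rot: [[-0.643, 0.766, -0.006], [0.731, 0.611, -0.304], [-0.229, -0.2, -0.953]]
force: [-0.3, -0.8, -0.6]
opening: 0.004
grasp_force: 0.0
[-54.72784647  61.4920185   12.7460836  -10.41338304  91.34445223
 -96.2747029 ]
```

```bash
python3 -m jog '[{"tx":0,"ty":5,"tz":0,"roll":0,"jaw":0},{"tx":0,"ty":5,"tz":0,"roll":0,"jaw":0},{"tx":0,"ty":5,"tz":0,"roll":0,"jaw":0},{"tx":-4.5,"ty":2,"tz":0,"roll":0,"jaw":0},{"tx":-4.5,"ty":2,"tz":0,"roll":0,"jaw":0},{"tx":-4.5,"ty":2,"tz":0,"roll":0,"jaw":0},{"tx":-4.5,"ty":2,"tz":0,"roll":0,"jaw":0}]'; python3 -c "
from rig import *;print(read_state()['joint_positions'])"
```

```text
time_s: 16.15
position: [0.7907, -0.6787, 0.2164]
tcp_rot: [[-0.638, 0.764, 0.095], [0.686, 0.62, -0.382], [-0.35, -0.178, -0.919]]
force: [0.0, 0.5, -0.4]
opening: 0.004
grasp_force: 0.0
[-43.02886739  64.24686235  12.71651451 -12.44626862  83.46331591
 -84.68025741]
```

```bash
python3 -m jog '[{"tx":-4.5,"ty":2.2,"tz":0,"roll":0,"jaw":0},{"tx":-4.5,"ty":2.2,"tz":0,"roll":0,"jaw":0},{"tx":-4.5,"ty":2.2,"tz":0,"roll":0,"jaw":0},{"tx":-4.5,"ty":2.2,"tz":0,"roll":0,"jaw":0},{"tx":-4.5,"ty":2.2,"tz":0,"roll":0,"jaw":0},{"tx":-4.5,"ty":2.2,"tz":0,"roll":0,"jaw":0}]'; python3 -c "
from rig import *;print(read_state()['joint_positions'])"
```

```text
time_s: 16.75
position: [0.8727, -0.6498, 0.2533]
tcp_rot: [[-0.605, 0.758, 0.242], [0.609, 0.637, -0.473], [-0.513, -0.139, -0.847]]
force: [-0.2, 0.5, -0.9]
opening: 0.0
grasp_force: 0.0
[-38.92817131  63.46480384  12.54457124 -12.93352939  74.53340667
 -81.0177351 ]
```

```bash
python3 -m jog '[{"tx":-4.5,"ty":2.2,"tz":0,"roll":0,"jaw":0},{"tx":-4.5,"ty":2.2,"tz":0,"roll":0,"jaw":0},{"tx":0,"ty":0,"tz":0,"roll":0,"jaw":0}]'; python3 -c "
from rig import *;print(read_state()['joint_positions'])"
```

```text
time_s: 17.05
position: [0.8978, -0.6353, 0.277]
tcp_rot: [[-0.59, 0.752, 0.293], [0.578, 0.647, -0.497], [-0.563, -0.124, -0.817]]
force: [-0.4, 0.3, 0.2]
opening: 0.004
grasp_force: 0.0
[-37.51431455  62.61352502  12.49433484 -13.10683627  72.1218432
 -80.05690205]
```

```bash
cat > go.py <<'E'
import sys
from fit import *
p=np.load('p.npy');s=read_state();P=np.array(s['position']);R=np.array(s['tcp_rot'])
c_,s_=np.cos(p[2]),np.sin(p[2]);G=np.array([[c_,-s_,0],[s_,c_,0],[0,0,1]])
o=G.T@(P-[p[0],p[1],0])*1e3;Ro=G.T@R
print('tcp own',o.round(1),'tip',(o+19*Ro[:,2]).round(1),'Ro',Ro.round(3).tolist(),'F own',(G.T@np.array(s['force'])).round(1),s['time_s'])
# args: target of tip U-corner (leading edge centre) in own mm
U=o+19*Ro[:,2]-9.5*Ro[:,0]
print('U',U.round(1))
if len(sys.argv)>1:
    prev=U
    for a in sys.argv[1:]:
        t=np.array(eval(a),float);print(a,'shift cm',(Ro.T@(t-prev)/10).round(2));prev=t
E
python3 go.py '(-200,-165,200)' '(-185,-160,90)'
```

```text
tcp own [ 679.5 -236.9  277. ] tip [ 690.4 -237.6  261.4] Ro [[-0.809, -0.117, 0.576], [-0.167, 0.985, -0.034], [-0.563, -0.124, -0.817]] F own [-0.5 -0.2  0.2] 17.05
U [ 698.1 -236.   266.8]
(-200,-165,200) shift cm [ 75.25  18.35 -46.5 ]
(-185,-160,90) shift cm [4.9  1.68 9.83]
```

```bash
for i in 1; do python3 -m jog '[{"tx":3.9,"ty":0.95,"tz":-2.5,"roll":0,"jaw":0},{"tx":3.9,"ty":0.95,"tz":-2.5,"roll":0,"jaw":0},{"tx":3.9,"ty":0.95,"tz":-2.5,"roll":0,"jaw":0},{"tx":3.9,"ty":0.95,"tz":-2.5,"roll":0,"jaw":0},{"tx":3.9,"ty":0.95,"tz":-2.5,"roll":0,"jaw":0},{"tx":3.9,"ty":0.95,"tz":-2.5,"roll":0,"jaw":0},{"tx":3.9,"ty":0.95,"tz":-2.5,"roll":0,"jaw":0},{"tx":3.9,"ty":0.95,"tz":-2.5,"roll":0,"jaw":0}]'; done; python3 go.py '(-200,-165,200)'
```

```text
time_s: 17.85
position: [0.7147, -0.3149, 0.2546]
tcp_rot: [[-0.589, 0.755, 0.288], [0.582, 0.644, -0.497], [-0.561, -0.125, -0.819]]
force: [1.3, 0.4, -0.7]
opening: 0.005
grasp_force: 0.0
tcp own [ 311.5 -210.2  254.6] tip [ 322.4 -211.   239.1] Ro [[-0.812, -0.113, 0.573], [-0.165, 0.986, -0.038], [-0.561, -0.125, -0.819]] F own [ 0.4  1.2 -0.7] 17.85
U [ 330.1 -209.4  244.4]
(-200,-165,200) shift cm [ 44.78  10.94 -26.92]
```

```bash
python3 -m jog '[{"tx":3.9,"ty":0.95,"tz":-2.5,"roll":0,"jaw":0},{"tx":3.9,"ty":0.95,"tz":-2.5,"roll":0,"jaw":0},{"tx":3.9,"ty":0.95,"tz":-2.5,"roll":0,"jaw":0},{"tx":3.9,"ty":0.95,"tz":-2.5,"roll":0,"jaw":0},{"tx":3.9,"ty":0.95,"tz":-2.5,"roll":0,"jaw":0},{"tx":3.9,"ty":0.95,"tz":-2.5,"roll":0,"jaw":0},{"tx":3.9,"ty":0.95,"tz":-2.5,"roll":0,"jaw":0},{"tx":3.9,"ty":0.95,"tz":-2.5,"roll":0,"jaw":0}]';python3 -m jog '[{"tx":3.9,"ty":0.95,"tz":-2.5,"roll":0,"jaw":0},{"tx":3.9,"ty":0.95,"tz":-2.5,"roll":0,"jaw":0},{"tx":3.9,"ty":0.95,"tz":-2.5,"roll":0,"jaw":0},{"tx":0,"ty":0,"tz":0,"roll":0,"jaw":0}]'; python3 go.py '(-195,-160,120)'; python3 -c "
from rig import *;print(read_state()['joint_positions'])"
```

```text
time_s: 18.65
position: [0.5311, 0.0149, 0.2343]
tcp_rot: [[-0.589, 0.755, 0.289], [0.582, 0.644, -0.496], [-0.561, -0.124, -0.819]]
force: [0.4, 0.3, -0.4]
opening: 0.001
grasp_force: 0.0
time_s: 19.05
position: [0.4609, 0.1419, 0.2259]
tcp_rot: [[-0.594, 0.75, 0.291], [0.579, 0.65, -0.493], [-0.559, -0.124, -0.82]]
force: [0.9, -0.7, -0.4]
opening: 0.004
grasp_force: 0.0
tcp own [-209.2 -166.1  225.9] tip [-198.4 -166.7  210.3] Ro [[-0.812, -0.121, 0.572], [-0.17, 0.985, -0.033], [-0.559, -0.124, -0.82]] F own [ 1.1  0.4 -0.4] 19.05
U [-190.7 -165.1  215.7]
(-195,-160,120) shift cm [5.61 1.74 7.58]
[ 25.35247976  22.44934941 105.93314922 -43.04801391  56.63065623
   8.28558362]
```

```bash
python3 -m jog '[{"tx":2.8,"ty":0.9,"tz":3.8,"roll":0,"jaw":0},{"tx":2.8,"ty":0.9,"tz":3.8,"roll":0,"jaw":0},{"tx":0,"ty":0,"tz":0,"roll":0,"jaw":0}]'; python3 go.py; python3 - <<'E'
from fit import *
p=np.load('p.npy');s=read_state();P=np.array(s['position']);R=np.array(s['tcp_rot'])
ims=[]
for n,(r0,k0) in(('side',(170,250)),('top',(200,150))):
    c=capture(n);im=cv2.resize(c["img"][r0:r0+120,k0:k0+80,::-1] if 0 else c["img"][r0:r0+110,k0:k0+75+25,::-1],(400,440),interpolation=cv2.INTER_CUBIC)
    for q,col in((P,(0,255,0)),(P+.019*R[:,2],(0,0,255)),(P+.019*R[:,2]-.0095*R[:,0],(0,255,255)),(P-.051*R[:,2],(255,0,0))):
        r,k=proj(c,q);cv2.circle(im,(int((k-k0+.5)*4),int((r-r0+.5)*4)),3,col,-1)
    ims.append(im)
cv2.imwrite('pics/d5.png',np.hstack(ims))
E
```

```text
time_s: 19.35
position: [0.4622, 0.1422, 0.124]
tcp_rot: [[-0.597, 0.753, 0.277], [0.579, 0.643, -0.501], [-0.555, -0.138, -0.82]]
force: [-0.6, -0.4, 0.1]
opening: 0.005
grasp_force: 0.0
tcp own [-208.8 -164.8  124. ] tip [-198.  -165.8  108.4] Ro [[-0.814, -0.114, 0.57], [-0.172, 0.984, -0.049], [-0.555, -0.138, -0.82]] F own [ 0.  -0.8  0.1] 19.35
U [-190.2 -164.1  113.7]
```

View pics/d5.png

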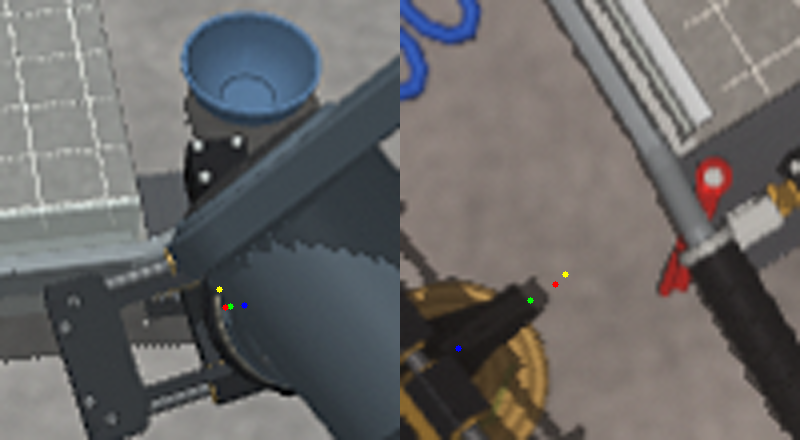

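The top view shows the finger end at about (545, 290), roughly 11 mm ahead of the TCP because the jaws are shut. The latch is still swung out at (680, 260).

```bash
sed -i 's/19\*Ro/11*Ro/g' go.py; python3 go.py '(-168,-160,80)' '(-168,-160,46)' '(-161.6,-181,46)' '(-151.7,-196,46)' '(-140.5,-205,46)' '(-130,-212,46)' '(-119,-222,46)'
```

```text
tcp own [-207.7 -161.9  130.1] tip [-201.4 -162.4  121.1] Ro [[-0.812, -0.113, 0.573], [-0.166, 0.985, -0.041], [-0.56, -0.128, -0.818]] F own [-0.4  1.2  0.9] 19.45
U [-193.7 -160.8  126.4]
(-168,-160,80) shift cm [0.5  0.39 5.27]
(-168,-160,46) shift cm [1.9  0.44 2.78]
(-161.6,-181,46) shift cm [-0.17 -2.14  0.45]
(-151.7,-196,46) shift cm [-0.55 -1.59  0.63]
(-140.5,-205,46) shift cm [-0.76 -1.01  0.68]
(-130,-212,46) shift cm [-0.74 -0.81  0.63]
(-119,-222,46) shift cm [-0.73 -1.11  0.67]
```

```bash
python3 -m jog '[{"tx":0.25,"ty":0.2,"tz":2.6,"roll":0,"jaw":0},{"tx":0.25,"ty":0.2,"tz":2.6,"roll":0,"jaw":0},{"tx":1,"ty":0.2,"tz":1.4,"roll":0,"jaw":0},{"tx":0.9,"ty":0.2,"tz":1.4,"roll":0,"jaw":0},{"tx":0,"ty":0,"tz":0,"roll":0,"jaw":0}]'; python3 go.py '(-161.6,-181,46)'
```

```text
time_s: 19.95
position: [0.4817, 0.123, 0.0524]
tcp_rot: [[-0.587, 0.755, 0.291], [0.583, 0.644, -0.496], [-0.562, -0.122, -0.818]]
force: [-0.7, 0.2, -0.2]
opening: 0.004
grasp_force: 0.0
tcp own [-181.9 -159.4   52.4] tip [-175.6 -159.8   43.4] Ro [[-0.811, -0.113, 0.574], [-0.163, 0.986, -0.036], [-0.562, -0.122, -0.818]] F own [-0.6 -0.4 -0.2] 19.95
U [-167.9 -158.2   48.7]
(-161.6,-181,46) shift cm [ 0.01 -2.28  0.67]
```

Now the sweep.

```bash
python3 -m jog '[{"tx":0,"ty":-1.2,"tz":0.3,"roll":0,"jaw":0},{"tx":0,"ty":-1.1,"tz":0.3,"roll":0,"jaw":0},{"tx":-0.3,"ty":-0.8,"tz":0.3,"roll":0,"jaw":0},{"tx":-0.3,"ty":-0.8,"tz":0.3,"roll":0,"jaw":0},{"tx":-0.4,"ty":-0.5,"tz":0.35,"roll":0,"jaw":0},{"tx":-0.4,"ty":-0.5,"tz":0.35,"roll":0,"jaw":0},{"tx":0,"ty":0,"tz":0,"roll":0,"jaw":0}]'; python3 go.py '(-130,-212,46)' '(-119,-222,46)'; python3 chk.py
```

```text
time_s: 20.65
position: [0.456, 0.0725, 0.0508]
tcp_rot: [[-0.588, 0.756, 0.288], [0.582, 0.642, -0.499], [-0.562, -0.126, -0.817]]
force: [-5.3, 0.6, 6.2]
opening: 0.004
grasp_force: 3.1
tcp own [-154.4 -208.9   50.8] tip [-148.  -209.3   41.8] Ro [[-0.811, -0.111, 0.575], [-0.164, 0.986, -0.04], [-0.562, -0.126, -0.817]] F own [-3.4 -4.1  6.2] 20.65
U [-140.3 -207.8   47.2]
(-130,-212,46) shift cm [-0.7  -0.52  0.71]
(-119,-222,46) shift cm [-0.73 -1.11  0.67]
handle top [290.  241.6] 0.67
latch_pad top [271.5 220.1] 0.55
side handle@83,92,110 [array([221.6, 336.5]), array([219.1, 337. ]), array([214., 338.])]
side pad [(0, array([229.2, 320.2])), (0.15, array([232.1, 320.3])), (0.4, array([236.8, 319.4])), (0.8, array([243.5, 314.9])), (1.0, array([246.1, 311.4])), (1.1, array([247.2, 309.3]))]
top handle@83,92,110 [array([285.4, 243.6]), array([286.3, 243.6]), array([288.3, 243.6])]
top pad [(0, array([267. , 239.3])), (0.15, array([268.5, 235.7])), (0.4, array([269.6, 229.4])), (0.8, array([268.2, 219.3])), (1.0, array([266. , 214.6])), (1.1, array([264.6, 212.5]))]
```

```bash
python3 - <<'E'
from fit import *
p=np.load('p.npy');s=read_state();P=np.array(s['position']);R=np.array(s['tcp_rot'])
ims=[]
for n,(r0,k0) in(('side',(190,260)),('top',(220,180))):
    c=capture(n);im=cv2.resize(c["img"][r0:r0+75,k0:k0+65,::-1],(390,450),interpolation=cv2.INTER_CUBIC)
    for q,col in((P,(0,255,0)),(P+.011*R[:,2],(0,0,255))):
        r,k=proj(c,q);cv2.circle(im,(int((k-k0+.5)*6),int((r-r0+.5)*6)),2,col,-1)
    ims.append(im)
cv2.imwrite('pics/d6.png',np.hstack(ims))
m=trace('top','latch_pad')
for l in m[:2]:print(l['p'],l['bbox'])
E
```

```text
0.58 [223.0, 237.5, 11.4, 35.2]
0.27 [142.8, 121.3, 119.7, 193.8]
```

View pics/d6.png

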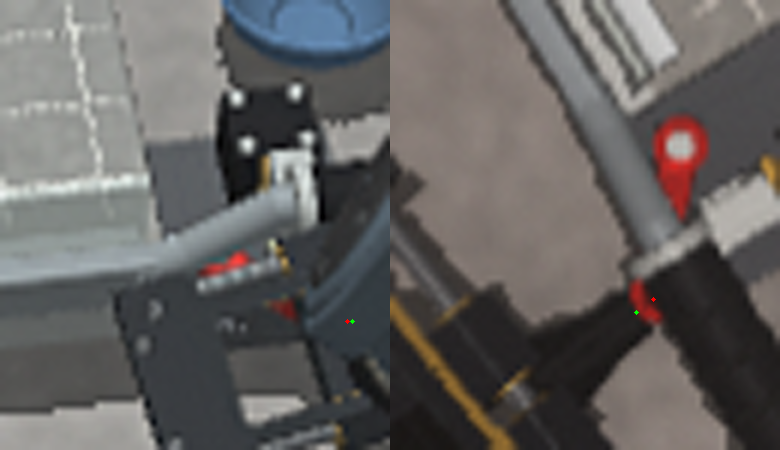

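The latch is now at about 0.65 rad, with its pad at top crop (645, 300). The finger end sits on the pad with axial force. All the contact data agree that the shut fingertips are about 7 mm behind the TCP. I'll back off and open the jaws to get the stated reach, then push with the hinge-side finger alone.

```bash
python3 -m jog '[{"tx":0,"ty":0,"tz":-3,"roll":0,"jaw":0},{"tx":0.5,"ty":0,"tz":-4,"roll":0,"jaw":0},{"tx":0.5,"ty":-2,"tz":-1,"roll":0,"jaw":1},{"tx":0,"ty":-2,"tz":0,"roll":0,"jaw":1},{"tx":0,"ty":0,"tz":0,"roll":0,"jaw":1},{"tx":0,"ty":0,"tz":0,"roll":0,"jaw":1},{"tx":0,"ty":0,"tz":0,"roll":0,"jaw":1},{"tx":0,"ty":0,"tz":0,"roll":0,"jaw":1}]'; sed -i 's/^U=.*/U=o+19*Ro[:,2]-9.5*Ro[:,0]+51*Ro[:,1]/' go.py; python3 go.py '(-160,-190,80)' '(-160,-190,46)' '(-148,-200,46)' '(-138,-208,46)' '(-128,-216,46)' '(-119,-221,46)'; python3 chk.py|head -4
```

```text
time_s: 21.9
position: [0.3988, 0.0943, 0.1134]
tcp_rot: [[-0.589, 0.755, 0.289], [0.582, 0.644, -0.496], [-0.56, -0.124, -0.819]]
force: [0.5, -0.7, 1.4]
opening: 0.464
grasp_force: 0.0
tcp own [-204.4 -244.1  113.4] tip [-198.1 -244.5  104.4] Ro [[-0.812, -0.114, 0.573], [-0.164, 0.986, -0.037], [-0.56, -0.124, -0.819]] F own [0.9 0.  1.4] 21.9
U [-191.6 -193.    96.9]
(-160,-190,80) shift cm [-1.67  0.14  3.18]
(-160,-190,46) shift cm [1.9  0.42 2.78]
(-148,-200,46) shift cm [-0.81 -1.12  0.72]
(-138,-208,46) shift cm [-0.68 -0.9   0.6 ]
(-128,-216,46) shift cm [-0.68 -0.9   0.6 ]
(-119,-221,46) shift cm [-0.65 -0.6   0.53]
handle side [218.  339.1] 0.8
latch_pad side [245.3 313.9] 0.4
handle top [287.3 241.6] 0.86
latch_pad top [269.5 221.4] 0.5
```

```bash
python3 -m jog '[{"tx":-0.6,"ty":0,"tz":1,"roll":0,"jaw":1},{"tx":-0.5,"ty":0.1,"tz":1,"roll":0,"jaw":1},{"tx":-0.5,"ty":0,"tz":1,"roll":0,"jaw":1},{"tx":0,"ty":0,"tz":0,"roll":0,"jaw":1},{"tx":0.7,"ty":0.1,"tz":1,"roll":0,"jaw":1},{"tx":0.6,"ty":0.2,"tz":1,"roll":0,"jaw":1},{"tx":0.6,"ty":0.1,"tz":0.9,"roll":0,"jaw":1},{"tx":0,"ty":0,"tz":0,"roll":0,"jaw":1}]'; python3 go.py '(-148,-200,46)' '(-138,-208,46)' '(-128,-216,46)' '(-119,-221,46)'; python3 - <<'E'
from fit import *
p=np.load('p.npy');s=read_state();P=np.array(s['position']);R=np.array(s['tcp_rot'])
ims=[]
for n,(r0,k0) in(('side',(190,260)),('top',(220,180))):
    c=capture(n);im=cv2.resize(c["img"][r0:r0+75,k0:k0+65,::-1],(390,450),interpolation=cv2.INTER_CUBIC)
    for a in(0,.019):
      q=P+a*R[:,2]+.051*R[:,1]-.0095*R[:,0]
      r,k=proj(c,q);cv2.circle(im,(int((k-k0+.5)*6),int((r-r0+.5)*6)),2,(0,255,0) if a==0 else (0,0,255),-1)
    ims.append(im)
cv2.imwrite('pics/d7.png',np.hstack(ims))
E
```

```text
time_s: 23.0
position: [0.4159, 0.0698, 0.062]
tcp_rot: [[-0.592, 0.754, 0.286], [0.581, 0.645, -0.497], [-0.559, -0.128, -0.819]]
force: [-0.3, -1.1, 1.2]
opening: 1.005
grasp_force: 0.0
tcp own [-174.5 -243.7   62. ] tip [-168.2 -244.1   53. ] Ro [[-0.812, -0.115, 0.572], [-0.167, 0.985, -0.04], [-0.559, -0.128, -0.819]] F own [ 0.7 -0.8  1.2] 23.0
U [-161.8 -192.6   45.3]
(-148,-200,46) shift cm [-1.03 -0.89  0.76]
(-138,-208,46) shift cm [-0.68 -0.9   0.6 ]
(-128,-216,46) shift cm [-0.68 -0.9   0.6 ]
(-119,-221,46) shift cm [-0.65 -0.6   0.53]
```

View pics/d7.png

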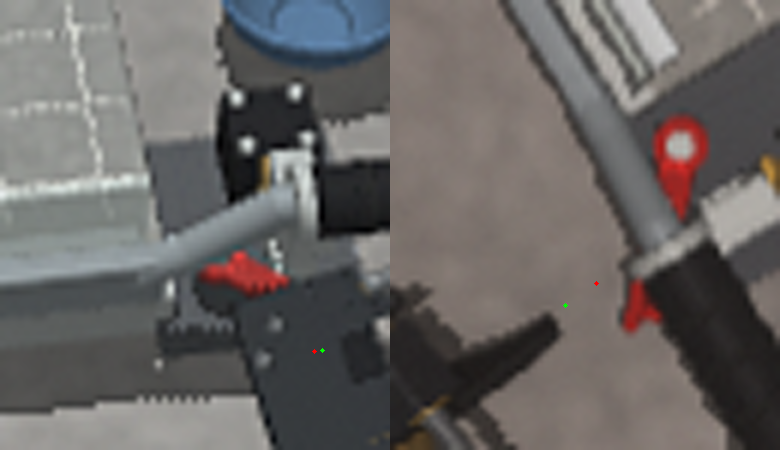

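The top crop shows the finger end at about (553, 325), some 27 mm short of the projected tip, the same shortfall as when shut. So the real tips lie about 8 mm behind the reported TCP. I'll correct for that and push.

```bash
sed -i 's/^U=.*/U=o-8*Ro[:,2]-9.5*Ro[:,0]+49*Ro[:,1]/' go.py; python3 go.py '(-162,-192,46)' '(-148,-200,46)' '(-138,-208,46)' '(-128,-216,46)' '(-119,-221,46)'
```

```text
tcp own [-174.3 -243.4   63. ] tip [-168.  -243.8   54. ] Ro [[-0.812, -0.114, 0.573], [-0.166, 0.985, -0.038], [-0.56, -0.126, -0.819]] F own [-0.   0.2 -0.8] 23.1
U [-176.8 -193.2   68.7]
(-162,-192,46) shift cm [0.05 0.23 2.7 ]
(-148,-200,46) shift cm [-1.   -0.95  0.83]
(-138,-208,46) shift cm [-0.68 -0.9   0.6 ]
(-128,-216,46) shift cm [-0.68 -0.9   0.6 ]
(-119,-221,46) shift cm [-0.65 -0.6   0.53]
```

```bash
python3 -m jog '[{"tx":0,"ty":0.1,"tz":1.3,"roll":0,"jaw":1},{"tx":0,"ty":0.1,"tz":1.4,"roll":0,"jaw":1},{"tx":-0.5,"ty":-0.5,"tz":0.4,"roll":0,"jaw":1},{"tx":-0.5,"ty":-0.45,"tz":0.4,"roll":0,"jaw":1},{"tx":0,"ty":0,"tz":0,"roll":0,"jaw":1}]'; python3 go.py '(-138,-208,46)'; python3 chk.py | head -4
python3 -m jog '[{"tx":-0.35,"ty":-0.45,"tz":0.3,"roll":0,"jaw":1},{"tx":-0.35,"ty":-0.45,"tz":0.3,"roll":0,"jaw":1},{"tx":0,"ty":0,"tz":0,"roll":0,"jaw":1}]'; python3 go.py '(-128,-216,46)'; python3 chk.py | head -4
```

```text
time_s: 23.6
position: [0.4303, 0.0467, 0.0471]
tcp_rot: [[-0.591, 0.758, 0.278], [0.585, 0.639, -0.499], [-0.556, -0.132, -0.821]]
force: [0.2, 0.1, -0.7]
opening: 0.998
grasp_force: 0.0
tcp own [-147.3 -244.6   47.1] tip [-141.  -245.1   38. ] Ro [[-0.815, -0.108, 0.57], [-0.164, 0.985, -0.048], [-0.556, -0.132, -0.821]] F own [ 0.   0.2 -0.7] 23.6
U [-149.4 -194.4   52.4]
(-138,-208,46) shift cm [-0.35 -1.38  1.24]
handle side [216.9 336. ] 0.6
handle top [290.2 239.3] 0.56
latch_pad top [269.8 220.4] 0.63
side handle@83,92,110 [array([221.6, 336.5]), array([219.1, 337. ]), array([214., 338.])]
time_s: 24.2
position: [0.4305, 0.0393, 0.0489]
tcp_rot: [[-0.593, 0.759, 0.27], [0.59, 0.637, -0.496], [-0.548, -0.135, -0.825]]
force: [-1.5, 8.1, -1.0]
opening: 1.002
grasp_force: 3.5
tcp own [-141.  -248.5   48.9] tip [-134.8 -249.1   39.8] Ro [[-0.82, -0.106, 0.562], [-0.163, 0.985, -0.052], [-0.548, -0.135, -0.825]] F own [-7.6  3.3 -1. ] 24.2
U [-142.9 -198.2   54.1]
(-128,-216,46) shift cm [-0.49 -1.8   1.6 ]
handle top [290.2 241. ] 0.66
latch_pad top [223.8 207.4] 0.66
side handle@83,92,110 [array([221.6, 336.5]), array([219.1, 337. ]), array([214., 338.])]
side pad [(0, array([229.2, 320.2])), (0.15, array([232.1, 320.3])), (0.4, array([236.8, 319.4])), (0.8, array([243.5, 314.9])), (1.0, array([246.1, 311.4])), (1.1, array([247.2, 309.3]))]
```

```bash
python3 -m jog '[{"tx":0,"ty":0,"tz":0,"roll":0,"jaw":1}]'; python3 go.py '(-128,-216,46)'; python3 - <<'E'
from fit import *
print(np.round(read_state()['joint_positions'],1))
p=np.load('p.npy');c=capture('top')
hsv=cv2.cvtColor(c['img'],cv2.COLOR_RGB2HSV);m=((hsv[...,0]<8)|(hsv[...,0]>172))&(hsv[...,1]>140)&(hsv[...,2]>60)
m[:225]=0;m[290:]=0;m[:,:200]=0;m[:,260:]=0
ys,xs=np.where(m);print(len(ys))
for y in range(230,285):
    k=xs[ys==y]
    if len(k):print(y,k.min(),k.max(),end=' | ')
print()
for th in(0,.15,.3,.45,.6,.75):
    print(th,[proj(c,Tw(p,[-109-65*np.sin(th),-168-65*np.cos(th),42])).round(1),proj(c,Tw(p,[-109-40*np.sin(th),-168-40*np.cos(th),42])).round(1)])
c=capture('side');hsv=cv2.cvtColor(c['img'],cv2.COLOR_RGB2HSV);m=((hsv[...,0]<8)|(hsv[...,0]>172))&(hsv[...,1]>140)&(hsv[...,2]>60)
m[:215]=0;m[265:]=0;m[:,:280]=0;m[:,340:]=0
ys,xs=np.where(m)
for x in range(285,340):
    k=ys[xs==x]
    if len(k):print(x,k.min(),k.max(),end=' | ')
E
```

```text
time_s: 24.6
position: [0.4305, 0.0393, 0.0488]
tcp_rot: [[-0.593, 0.758, 0.27], [0.589, 0.638, -0.496], [-0.549, -0.135, -0.825]]
force: [-2.1, 7.2, -0.5]
opening: 1.001
grasp_force: 3.2
tcp own [-141.1 -248.5   48.8] tip [-134.9 -249.1   39.8] Ro [[-0.82, -0.106, 0.563], [-0.164, 0.985, -0.053], [-0.549, -0.135, -0.825]] F own [-7.2  2.3 -0.5] 24.6
U [-143.  -198.2   54. ]
(-128,-216,46) shift cm [-0.5 -1.8  1.6]
[ 13.4  41.1 123.4 -81.9  33.4  48.2]
90
239 229 229 | 240 226 230 | 241 225 231 | 242 224 232 | 243 224 232 | 244 224 232 | 245 224 232 | 246 224 231 | 247 225 231 | 248 225 230 | 249 225 230 | 250 225 230 | 251 226 230 | 252 226 230 | 253 227 230 | 254 227 230 | 255 228 230 | 256 229 229 | 272 224 224 | 273 224 225 | 274 224 225 | 275 224 225 | 
0 [array([268.5, 244.6]), array([258.9, 238.2])]
0.15 [array([270.7, 240.7]), array([260.3, 235.8])]
0.3 [array([272.3, 236.5]), array([261.3, 233.3])]
0.45 [array([273.3, 232.1]), array([261.8, 230.6])]
0.6 [array([273.6, 227.6]), array([262. , 227.8])]
0.75 [array([273.2, 223.1]), array([261.8, 225. ])]
294 235 236 | 295 234 236 | 296 235 236 | 321 238 240 | 322 239 241 |
```

```bash
cat > kin.py <<'E'
from fit import *
from scipy.spatial.transform import Rotation as Ro_
def rz(a):return Ro_.from_euler('z',a).as_matrix()
def ry(a):return Ro_.from_euler('y',a).as_matrix()
def fk(q,k):
    q=np.radians(q);d1,a1,L1,e,L2,d6,q6o=k
    R=rz(q[0]);P=np.array([0,0,d1])+R@[a1,0,0]
    R=R@ry(q[1]);P=P+R@[0,0,L1]
    R=R@ry(q[2]);P=P+R@[e,0,L2]
    R=R@rz(q[3]);R=R@ry(q[4]);P=P+R@[0,0,d6];R=R@rz(q[5]+q6o)
    return P,R
D=[([64.372,30.224,82.088,0,67.689,-10.227],[.166,.603,.212],None),
([-54.2605,52.9425,24.7015,-11.625,99.712,-163.516],[.5587,-.6938,.2915],[[-.944,-.3,-.137],[-.28,.948,-.15],[.175,-.103,-.979]]),
([-54.2506,52.7747,25.1346,-11.6166,99.5433,-94.8657],[.5579,-.6923,.291],[[-.624,.769,-.138],[.781,.606,-.149],[-.031,-.2,-.979]]),
([-37.514,62.6135,12.494,-13.107,72.122,-80.057],[.8978,-.6353,.277],[[-.59,.752,.293],[.578,.647,-.497],[-.563,-.124,-.817]]),
([25.352,22.449,105.933,-43.048,56.631,8.286],[.4609,.1419,.2259],[[-.594,.75,.291],[.579,.65,-.493],[-.559,-.124,-.82]]),
([13.4,41.1,123.4,-81.9,33.4,48.2],[.4305,.0393,.0488],[[-.593,.758,.27],[.589,.638,-.496],[-.549,-.135,-.825]])]
def res(k):
    r=[]
    for q,P,R in D:
        p_,R_=fk(q,k);r+=list(p_-P)
        if R is not None:r+=list(.3*(R_-np.array(R)).ravel())
    return np.array(r)
f=min((least_squares(res,[.4,0,.4,0,.4,.2,o]) for o in(0,1.57,3.14,-1.57)),key=lambda r:r.cost);K=f.x
lo=np.array([-176,-43,12.5,-82,0,-163]);hi=np.array([176,126,140,262,151,163])
def ik(P,R,q0):
    g=lambda q:np.r_[(fk(q,K)[0]-P)*10,(fk(q,K)[1]-R).ravel()]
    return least_squares(g,q0)
p=np.load('p.npy');c_,s_=np.cos(p[2]),np.sin(p[2]);G=np.array([[c_,-s_,0],[s_,c_,0],[0,0,1]])
E
python3 - <<'E'
from kin import *
print(K.round(4),np.sqrt(2*f.cost),np.abs(res(K)).max())
Rb=np.array(D[4][2])
Rb=Ro_.from_matrix(Rb).as_matrix()
for lean,az in((35,0),(35,-10),(35,-20),(30,0),(30,-20),(40,0),(40,-20),(40,-30)):
  # lean dir own: (cos az, sin az)
  l,a=np.radians([lean,az]);z=np.array([np.sin(l)*np.cos(a),np.sin(l)*np.sin(a),-np.cos(l)]);y=np.array([0,1,0]);y=y-z*(y@z);y/=np.linalg.norm(y);x=np.cross(y,z)
  Rw=G@np.c_[x,y,z]
  for yo in(0,49,-49):
    U=np.array([-119,-222,46.]);o=U+8*z+9.5*x-yo*y
    Pw=np.r_[p[:2],0]+G@o/1e3
    r=ik(Pw,Rw,[13,41,120,-70,40,40]);print(lean,az,yo,r.x.round(1),round(r.cost,6))
E
```

```text
[0.0752 0.0065 0.6288 0.1295 0.3879 0.1144 1.5709] 0.18775529802477245 0.10768498264443024
35 0 0 [ 12.3  42.8 118.4 -83.1  32.5  56. ] 0.0
35 0 49 [  9.6  43.1 124.7 -96.4  31.7  68.6] 0.0
35 0 -49 [ 14.4  43.1 112.  -72.4  34.6  45.6] 0.0
35 -10 0 [ 12.7  42.8 116.9 -72.4  36.2  46.7] 0.0
35 -10 49 [ 10.5  42.4 123.4 -82.5  34.2  56.6] 0.0
35 -10 -49 [ 14.4  43.8 110.5 -64.4  38.8  38.7] 0.0
35 -20 0 [ 12.8  42.9 115.5 -63.   40.1  38.4] 0.0
35 -20 49 [ 11.1  41.7 121.8 -70.3  37.5  45.7] 0.0
35 -20 -49 [ 14.2  44.4 109.  -57.2  43.   32.4] 0.0
30 0 0 [ 11.4  42.  117.9 -75.7  28.5  48.3] 0.0
30 0 49 [  8.7  42.2 124.2 -90.5  26.9  62. ] 0.0
30 0 -49 [ 13.6  42.5 111.5 -64.5  31.3  37.7] 0.0
30 -20 0 [ 11.9  42.1 115.4 -57.7  36.2  32.2] 0.0
30 -20 49 [  9.9  41.  121.6 -65.7  33.2  39.5] 0.0
30 -20 -49 [ 13.5  43.6 109.  -51.7  39.6  26.4] 0.0
40 0 0 [ 13.1  43.6 118.8 -88.7  37.   62. ] 0.0
40 0 49 [  10.6   44.1  125.3 -100.5   36.9   73.6] 0.0
40 0 -49 [ 15.2  43.9 112.4 -78.8  38.4  52. ] 0.0
40 -20 0 [ 13.7  43.6 115.6 -67.2  44.2  43.8] 0.0
40 -20 49 [ 12.3  42.6 122.  -73.8  42.   51. ] 0.0
40 -20 -49 [ 14.9  45.1 109.1 -61.9  46.8  37.7] 0.0
40 -30 0 [ 13.6  43.7 113.9 -58.2  48.2  35.9] 0.0
40 -30 49 [ 12.6  41.9 120.2 -62.7  45.7  40.9] 0.0
40 -30 -49 [ 14.4  45.8 107.5 -54.6  50.8  31.4] 0.0
```

Joint 4 is at its limit (−82°) because of the one-finger offset. With the jaws shut and the tool centred it should clear, so I'll go back to shut jaws using the corrected tip length.

```bash
python3 -m jog '[{"tx":1,"ty":0.5,"tz":-1.5,"roll":0,"jaw":0},{"tx":1,"ty":1.5,"tz":-2,"roll":0,"jaw":0},{"tx":0,"ty":2,"tz":-1,"roll":0,"jaw":0},{"tx":0,"ty":1.5,"tz":0,"roll":0,"jaw":0},{"tx":0,"ty":0,"tz":0,"roll":0,"jaw":0},{"tx":0,"ty":0,"tz":0,"roll":0,"jaw":0},{"tx":0,"ty":0,"tz":0,"roll":0,"jaw":0},{"tx":0,"ty":0,"tz":0,"roll":0,"jaw":0}]'; sed -i 's/^U=.*/U=o-8*Ro[:,2]-9.5*Ro[:,0]/' go.py; python3 go.py '(-160,-188,46)' '(-148,-200,46)' '(-138,-208,46)' '(-128,-216,46)' '(-119,-221,46)'; python3 chk.py|head -4;python3 -c "
from rig import *;print(read_state()['joint_positions'])"
```

```text
time_s: 25.5
position: [0.4475, 0.106, 0.0679]
tcp_rot: [[-0.593, 0.759, 0.269], [0.586, 0.636, -0.502], [-0.552, -0.14, -0.822]]
force: [-0.4, 0.3, 0.5]
opening: 0.357
grasp_force: 0.0
tcp own [-186.9 -197.2   67.9] tip [-180.7 -197.8   58.9] Ro [[-0.817, -0.104, 0.566], [-0.165, 0.985, -0.057], [-0.552, -0.14, -0.822]] F own [-0.5 -0.2  0.5] 25.5
U [-183.7 -195.1   79.7]
(-160,-188,46) shift cm [-0.19  0.93  4.07]
(-148,-200,46) shift cm [-0.78 -1.31  0.75]
(-138,-208,46) shift cm [-0.69 -0.89  0.61]
(-128,-216,46) shift cm [-0.69 -0.89  0.61]
(-119,-221,46) shift cm [-0.65 -0.59  0.54]
latch_pad side [235.4 308.1] 0.57
handle top [287.8 242.1] 0.8
side handle@83,92,110 [array([221.6, 336.5]), array([219.1, 337. ]), array([214., 338.])]
side pad [(0, array([229.2, 320.2])), (0.15, array([232.1, 320.3])), (0.4, array([236.8, 319.4])), (0.8, array([243.5, 314.9])), (1.0, array([246.1, 311.4])), (1.1, array([247.2, 309.3]))]
[ 21.84911065  39.09150542 115.51264199 -62.50039166  39.61459323
  33.98653719]
```

```bash
python3 -m jog '[{"tx":0,"ty":0.5,"tz":1,"roll":0,"jaw":0},{"tx":0,"ty":0.4,"tz":1,"roll":0,"jaw":0},{"tx":-0.2,"ty":0,"tz":1,"roll":0,"jaw":0},{"tx":0,"ty":0,"tz":1,"roll":0,"jaw":0},{"tx":0,"ty":0,"tz":0,"roll":0,"jaw":0}]'; python3 go.py;  python3 -m jog '[{"tx":-0.4,"ty":-0.7,"tz":0.4,"roll":0,"jaw":0},{"tx":-0.4,"ty":-0.6,"tz":0.4,"roll":0,"jaw":0},{"tx":-0.35,"ty":-0.45,"tz":0.3,"roll":0,"jaw":0},{"tx":-0.35,"ty":-0.45,"tz":0.3,"roll":0,"jaw":0},{"tx":0,"ty":0,"tz":0,"roll":0,"jaw":0}]'; python3 go.py '(-128,-216,46)' '(-119,-221,46)'; python3 chk.py|head -4;python3 -c "
from rig import *;print(read_state()['joint_positions'])"
```

```text
time_s: 26.3
position: [0.4676, 0.0908, 0.0335]
tcp_rot: [[-0.593, 0.759, 0.268], [0.587, 0.636, -0.502], [-0.551, -0.14, -0.822]]
force: [-0.2, 0.6, -0.2]
opening: 0.002
grasp_force: 0.0
tcp own [-163.1 -189.    33.5] tip [-156.8 -189.6   24.4] Ro [[-0.818, -0.104, 0.566], [-0.165, 0.985, -0.057], [-0.551, -0.14, -0.822]] F own [-0.6  0.2 -0.2] 26.3
U [-159.8 -187.    45.3]
time_s: 26.8
position: [0.4634, 0.0611, 0.0349]
tcp_rot: [[-0.592, 0.759, 0.27], [0.587, 0.636, -0.501], [-0.552, -0.139, -0.822]]
force: [-0.2, 1.5, -0.9]
opening: 0.003
grasp_force: 0.1
tcp own [-140.8 -209.1   34.9] tip [-134.6 -209.7   25.8] Ro [[-0.817, -0.105, 0.567], [-0.165, 0.985, -0.055], [-0.552, -0.139, -0.822]] F own [-1.4  0.6 -0.9] 26.8
U [-137.6 -207.1   46.7]
(-128,-216,46) shift cm [-0.6  -0.97  0.65]
(-119,-221,46) shift cm [-0.65 -0.59  0.54]
handle top [286.3 243.5] 0.87
side handle@83,92,110 [array([221.6, 336.5]), array([219.1, 337. ]), array([214., 338.])]
side pad [(0, array([229.2, 320.2])), (0.15, array([232.1, 320.3])), (0.4, array([236.8, 319.4])), (0.8, array([243.5, 314.9])), (1.0, array([246.1, 311.4])), (1.1, array([247.2, 309.3]))]
top handle@83,92,110 [array([285.4, 243.6]), array([286.3, 243.6]), array([288.3, 243.6])]
[ 15.52465944  43.29823274 117.67035841 -75.07456616  35.05668511
  42.37999625]
```

Contact is light (about 1.5 N against the latch), which is as expected. Continuing inward.

```bash
python3 -m jog '[{"tx":-0.3,"ty":-0.5,"tz":0.3,"roll":0,"jaw":0},{"tx":-0.3,"ty":-0.5,"tz":0.35,"roll":0,"jaw":0},{"tx":0,"ty":0,"tz":0,"roll":0,"jaw":0}]'; python3 go.py;  python3 -m jog '[{"tx":-0.3,"ty":-0.3,"tz":0.3,"roll":0,"jaw":0},{"tx":-0.3,"ty":-0.3,"tz":0.3,"roll":0,"jaw":0},{"tx":0,"ty":0,"tz":0,"roll":0,"jaw":0}]'; python3 go.py '(-117,-222,46)'; python3 chk.py|head -3;python3 -c "
from rig import *;print(read_state()['joint_positions'])"
```

```text
time_s: 27.4
position: [0.4605, 0.0476, 0.0342]
tcp_rot: [[-0.593, 0.759, 0.269], [0.587, 0.636, -0.502], [-0.552, -0.139, -0.822]]
force: [-0.5, -0.4, 0.3]
opening: 0.004
grasp_force: 0.1
tcp own [-131.2 -219.    34.2] tip [-125.  -219.6   25.1] Ro [[-0.817, -0.104, 0.567], [-0.165, 0.985, -0.056], [-0.552, -0.139, -0.822]] F own [ 0.1 -0.6  0.3] 27.4
U [-128. -217.   46.]
time_s: 27.7
position: [0.4617, 0.0376, 0.0333]
tcp_rot: [[-0.592, 0.759, 0.27], [0.587, 0.636, -0.501], [-0.552, -0.139, -0.822]]
force: [-0.3, -0.1, -0.6]
opening: 0.007
grasp_force: 0.2
tcp own [-122.3 -223.6   33.3] tip [-116.  -224.2   24.3] Ro [[-0.817, -0.105, 0.566], [-0.164, 0.985, -0.055], [-0.552, -0.139, -0.822]] F own [-0.1 -0.3 -0.6] 27.7
U [-119.  -221.6   45.1]
(-117,-222,46) shift cm [-0.21 -0.08  0.05]
handle top [286.4 241.9] 0.68
latch_pad top [265.9 236.5] 0.76
side handle@83,92,110 [array([221.6, 336.5]), array([219.1, 337. ]), array([214., 338.])]
[ 12.42704052  43.44542675 119.55264015 -80.58674242  33.71241337
  45.50231349]
```

```bash
for i in 1; do python3 -m jog '[{"tx":-0.25,"ty":0,"tz":0.17,"roll":0,"jaw":0},{"tx":0,"ty":0,"tz":0,"roll":0,"jaw":0}]'; python3 go.py | grep -v tcp_rot;  python3 -m jog '[{"tx":-0.25,"ty":0,"tz":0.17,"roll":0,"jaw":0},{"tx":0,"ty":0,"tz":0,"roll":0,"jaw":0}]'; python3 go.py; done; python3 - <<'E'
from fit import *
p=np.load('p.npy');c=capture('top')
hsv=cv2.cvtColor(c['img'],cv2.COLOR_RGB2HSV);m=((hsv[...,0]<8)|(hsv[...,0]>172))&(hsv[...,1]>140)&(hsv[...,2]>60)
m[:225]=0;m[290:]=0;m[:,:200]=0;m[:,260:]=0
ys,xs=np.where(m)
for y in range(230,285):
    k=xs[ys==y]
    if len(k):print(y,k.min(),k.max(),end=' | ')
print([proj(c,Tw(p,[-102,-168-r,42])).round(1) for r in(10,20,30)],[proj(c,Tw(p,[-116,-168-r,42])).round(1) for r in(10,20,30)])
E
```

```text
time_s: 28.2
position: [0.4626, 0.0371, 0.0329]
tcp_rot: [[-0.594, 0.758, 0.27], [0.588, 0.638, -0.498], [-0.549, -0.137, -0.824]]
force: [-3.3, 6.4, 3.0]
opening: 0.006
grasp_force: 3.6
tcp own [-121.3 -223.1   32.9] tip [-115.1 -223.7   23.8] Ro [[-0.819, -0.106, 0.564], [-0.165, 0.985, -0.054], [-0.549, -0.137, -0.824]] F own [-7.1  0.9  3. ] 28.2
U [-118.  -221.1   44.7]
time_s: 28.4
position: [0.4629, 0.0366, 0.0323]
tcp_rot: [[-0.596, 0.757, 0.269], [0.589, 0.639, -0.494], [-0.546, -0.136, -0.827]]
force: [-8.7, 15.7, 6.5]
opening: 0.004
grasp_force: 8.3
tcp own [-120.8 -223.1   32.3] tip [-114.6 -223.7   23.2] Ro [[-0.821, -0.109, 0.56], [-0.166, 0.985, -0.052], [-0.546, -0.136, -0.827]] F own [-17.8   1.5   6.5] 28.4
U [-117.4 -221.2   44.1]
239 228 229 | 240 226 230 | 241 225 231 | 242 224 232 | 243 224 232 | 244 224 232 | 245 224 232 | 246 224 233 | 247 225 233 | 248 227 234 | 249 228 235 | 250 229 235 | 251 230 236 | 252 230 234 | 253 230 233 | 254 231 231 | 259 240 241 | 260 239 241 | 261 238 242 | 262 237 243 | 263 237 243 | 264 237 244 | 265 237 245 | 266 238 245 | 267 239 245 | 268 239 245 | 269 240 243 | 270 240 243 | 271 241 243 | 272 241 242 | [array([245.6, 233.3]), array([249.4, 235.9]), array([253.3, 238.4])] [array([249.2, 227.9]), array([253. , 230.5]), array([256.9, 233. ])]
```

The latch is at its stop: the push force rose to 18 N, and the red bar's end is at (268, 244), where home is predicted. Backing straight out.

```bash
python3 -m jog '[{"tx":0.8,"ty":0.1,"tz":-0.6,"roll":0,"jaw":0},{"tx":1.6,"ty":0.2,"tz":-1.1,"roll":0,"jaw":0},{"tx":1.5,"ty":0,"tz":-4,"roll":0,"jaw":0},{"tx":1.5,"ty":0,"tz":-4,"roll":0,"jaw":0},{"tx":0,"ty":0,"tz":-4,"roll":0,"jaw":0},{"tx":0,"ty":0,"tz":-4,"roll":0,"jaw":0},{"tx":0,"ty":0,"tz":0,"roll":0,"jaw":0},{"tx":0,"ty":0,"tz":0,"roll":0,"jaw":0}]'; python3 chk.py; python3 - <<'E'
from h import *
for n in('side','top'):
    c=capture(n)
    for t in('bowl','roundel','scissors','card_stack'):print(n,t,[(np.round(l['point'],1),round(l['p'],2)) for l in landmark_of(n,t)[:2]])
print(read_state()['force'],read_state()['qvel'])
c=capture('top')
hsv=cv2.cvtColor(c['img'],cv2.COLOR_RGB2HSV);m=((hsv[...,0]<8)|(hsv[...,0]>172))&(hsv[...,1]>140)&(hsv[...,2]>60)
m[:225]=0;m[290:]=0;m[:,:200]=0;m[:,260:]=0
ys,xs=np.where(m);print([(y,xs[ys==y].min(),xs[ys==y].max()) for y in(250,265,268,270) if (ys==y).any()])
E
```

```text
time_s: 29.25
position: [0.3883, 0.1564, 0.1493]
tcp_rot: [[-0.592, 0.758, 0.273], [0.586, 0.638, -0.5], [-0.553, -0.136, -0.822]]
force: [0.7, 0.6, 0.5]
opening: 0.006
grasp_force: 0.0
handle side [215.5 338.5] 0.95
latch_pad side [231.2 317.3] 0.49
handle top [285.6 241. ] 0.78
latch_pad top [267.  238.5] 0.66
side handle@83,92,110 [array([221.6, 336.5]), array([219.1, 337. ]), array([214., 338.])]
side pad [(0, array([229.2, 320.2])), (0.15, array([232.1, 320.3])), (0.4, array([236.8, 319.4])), (0.8, array([243.5, 314.9])), (1.0, array([246.1, 311.4])), (1.1, array([247.2, 309.3]))]
top handle@83,92,110 [array([285.4, 243.6]), array([286.3, 243.6]), array([288.3, 243.6])]
top pad [(0, array([267. , 239.3])), (0.15, array([268.5, 235.7])), (0.4, array([269.6, 229.4])), (0.8, array([268.2, 219.3])), (1.0, array([266. , 214.6])), (1.1, array([264.6, 212.5]))]
side bowl [(array([195.1, 309.1]), 0.73), (array([235.8, 269.1]), 0.5)]
side roundel [(array([314.9, 322.1]), 0.79)]
side scissors [(array([297.1, 207.7]), 0.87)]
side card_stack [(array([192.7, 204.1]), 0.72)]
top bowl [(array([233.9, 299.7]), 0.66)]
top roundel [(array([293.6, 165.5]), 0.65)]
top scissors [(array([187.6, 133.5]), 0.94)]
top card_stack [(array([126.8, 241.4]), 0.85)]
[-0.36358189 -0.67665387  0.37125545] [-0.01056762 -0.10091826 -0.007123    0.11530282  0.02875037  0.02993086]
[(250, np.int64(229), np.int64(235)), (265, np.int64(237), np.int64(244)), (268, np.int64(239), np.int64(245)), (270, np.int64(240), np.int64(243))]
```

The latch is home, the arm is held down, the other objects haven't moved and the robot is clear, so I'm handing in.

```bash
python3 -c "
from rig import *;print(hand_in())"
```

```text
the job is handed in; nothing more can be done
None
```

I handed the job in at about 30 s of the 51 s: the guillotine arm is held down by its catch, the red latch is home at its stop under the handle, the cards, roundel, scissors and bowl show no visible movement, and no verdict came back.

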